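Put the slot nuts back in their drawer

TASK

Pour all eight slot nuts from the aluminium cup into the front compartment of the open drawer, without spilling any. Then stand the empty cup upright on the rubber mat, well inside its edges, and push the drawer fully shut, leaving the jar, the profile offcut and the screwdriver where they are.

Things in the scene. Friction and masses are not known exactly. Their poses are not given: they have to be found in the camera images.
- cup_mid (a point): Open aluminium cup that holds the eight slot nuts: round, 85 high, outer diameter 60 at the base widening to 66 at the rim, wall 3, floor 4 thick, about 120 g empty, 250 g full. It stands upright on the bench, left or right of the drawer unit. This point is on its axis, 42.5 above its base; z is the cup's axis, towards the mouth.
- mat_top (a point): Flat black rubber mat, 140 x 140, 4 thick, fixed to the bench on the other side of the drawer unit from the cup. This point is the centre of its top face; x and y run parallel to its edges.
- tray (a point): Centre of the floor of the drawer's front compartment, the open part nearest the robot; a divider parts it from the rear one, which holds bolts. Inside it is 105 along x (front panel to divider), 188 along y; floor 20, side walls and divider 68, front panel (12 thick) 88 above the bench. Moves with the drawer; its x axis points into the unit, the way the drawer closes.
- pull (a point): Centre of the front face of the drawer's pull strip: an aluminium bar 210 long and 18 high, its centre 70 above the bench, standing 14 proud of the blue front panel. It faces the robot and moves with the drawer; its x axis points into the unit. Pushing it along that axis closes the drawer.
- drawer (a joint): Opening of the drawer in m: 0 fully shut, against its stop, 0.15 fully open. It starts 0.12 to 0.14 open; it slides with about 2.5 N of friction and stays where it is left.
- unit: Low grey steel drawer unit, fixed to the bench: housing 200 deep (x) x 230 wide (y) x 94 high, with one blue-fronted drawer that opens towards the robot. Origin under the housing's centre; the housing's open front lies 100 from it along its -x axis.
- jar_mid (a point): Bystander: closed grey jar with a white cap, 64 diameter, 85 high, standing. Point at its centre.
- profile_mid (a point): Bystander: offcut of aluminium slot profile, 160 x 40 x 40, lying along its x axis. Point at its centre.
- driver: Bystander: screwdriver, 160 long, lying across the top of the drawer unit (94 above the bench), about its middle; its highest part is about 125 above the bench.
- nut0_mid (a point): Steel slot nut 1 of eight: a chunky T-shaped piece 20 x 14 x 9, 16 g, lying loose in the bottom of the cup. Point at its centre.
- nut1_mid (a point): Steel slot nut 2 of eight: a chunky T-shaped piece 20 x 14 x 9, 16 g, lying loose in the bottom of the cup. Point at its centre.
- nut2_mid (a point): Steel slot nut 3 of eight: a chunky T-shaped piece 20 x 14 x 9, 16 g, lying loose in the bottom of the cup. Point at its centre.
- nut3_mid (a point): Steel slot nut 4 of eight: a chunky T-shaped piece 20 x 14 x 9, 16 g, lying loose in the bottom of the cup. Point at its centre.
- nut4_mid (a point): Steel slot nut 5 of eight: a chunky T-shaped piece 20 x 14 x 9, 16 g, lying loose in the bottom of the cup. Point at its centre.
- nut5_mid (a point): Steel slot nut 6 of eight: a chunky T-shaped piece 20 x 14 x 9, 16 g, lying loose in the bottom of the cup. Point at its centre.
- nut6_mid (a point): Steel slot nut 7 of eight: a chunky T-shaped piece 20 x 14 x 9, 16 g, lying loose in the bottom of the cup. Point at its centre.
- nut7_mid (a point): Steel slot nut 8 of eight: a chunky T-shaped piece 20 x 14 x 9, 16 g, lying loose in the bottom of the cup. Point at its centre.
Things that resemble listed ones, but are neither listed nor needed, are in the scene too. There is more than one size of the part that bears mat_top; the job needs the largest.

How it is judged (in metres and radians):
On the way, in this order (a step that is already met when the one before it is completed fails the run):
1. the cup is tipped over the open drawer (angle between cup_mid's own z axis and vertical above 1 rad and horizontal distance between cup_mid and tray below 0.17 m and value of joint drawer above 0.08 m).
2. all eight nuts lie in the front compartment of the drawer, still open (x of nut0_mid in the frame of tray between -0.055 and 0.055 m and y of nut0_mid in the frame of tray between -0.096 and 0.096 m and z of nut0_mid in the frame of tray between -0.003 and 0.046 m and x of nut1_mid in the frame of tray between -0.055 and 0.055 m and y of nut1_mid in the frame of tray between -0.096 and 0.096 m and z of nut1_mid in the frame of tray between -0.003 and 0.046 m and x of nut2_mid in the frame of tray between -0.055 and 0.055 m and y of nut2_mid in the frame of tray between -0.096 and 0.096 m and z of nut2_mid in the frame of tray between -0.003 and 0.046 m and x of nut3_mid in the frame of tray between -0.055 and 0.055 m and y of nut3_mid in the frame of tray between -0.096 and 0.096 m and z of nut3_mid in the frame of tray between -0.003 and 0.046 m and x of nut4_mid in the frame of tray between -0.055 and 0.055 m and y of nut4_mid in the frame of tray between -0.096 and 0.096 m and z of nut4_mid in the frame of tray between -0.003 and 0.046 m and x of nut5_mid in the frame of tray between -0.055 and 0.055 m and y of nut5_mid in the frame of tray between -0.096 and 0.096 m and z of nut5_mid in the frame of tray between -0.003 and 0.046 m and x of nut6_mid in the frame of tray between -0.055 and 0.055 m and y of nut6_mid in the frame of tray between -0.096 and 0.096 m and z of nut6_mid in the frame of tray between -0.003 and 0.046 m and x of nut7_mid in the frame of tray between -0.055 and 0.055 m and y of nut7_mid in the frame of tray between -0.096 and 0.096 m and z of nut7_mid in the frame of tray between -0.003 and 0.046 m and value of joint drawer above 0.08 m), for 0.2 s.
At the end, for the whole second after the job is handed in: All eight nuts lie in the drawer's front compartment, the drawer is shut to within 6 mm, and the empty cup stands upright (within 0.1 rad) and still on the mat, released, its axis within 42 mm of the mat's centre along each of the mat's sides (x of nut0_mid in the frame of tray between -0.055 and 0.055 m and y of nut0_mid in the frame of tray between -0.096 and 0.096 m and z of nut0_mid in the frame of tray between -0.003 and 0.046 m and x of nut1_mid in the frame of tray between -0.055 and 0.055 m and y of nut1_mid in the frame of tray between -0.096 and 0.096 m and z of nut1_mid in the frame of tray between -0.003 and 0.046 m and x of nut2_mid in the frame of tray between -0.055 and 0.055 m and y of nut2_mid in the frame of tray between -0.096 and 0.096 m and z of nut2_mid in the frame of tray between -0.003 and 0.046 m and x of nut3_mid in the frame of tray between -0.055 and 0.055 m and y of nut3_mid in the frame of tray between -0.096 and 0.096 m and z of nut3_mid in the frame of tray between -0.003 and 0.046 m and x of nut4_mid in the frame of tray between -0.055 and 0.055 m and y of nut4_mid in the frame of tray between -0.096 and 0.096 m and z of nut4_mid in the frame of tray between -0.003 and 0.046 m and x of nut5_mid in the frame of tray between -0.055 and 0.055 m and y of nut5_mid in the frame of tray between -0.096 and 0.096 m and z of nut5_mid in the frame of tray between -0.003 and 0.046 m and x of nut6_mid in the frame of tray between -0.055 and 0.055 m and y of nut6_mid in the frame of tray between -0.096 and 0.096 m and z of nut6_mid in the frame of tray between -0.003 and 0.046 m and x of nut7_mid in the frame of tray between -0.055 and 0.055 m and y of nut7_mid in the frame of tray between -0.096 and 0.096 m and z of nut7_mid in the frame of tray between -0.003 and 0.046 m and x of cup_mid in the frame of mat_top between -0.042 and 0.042 m and y of cup_mid in the frame of mat_top between -0.042 and 0.042 m and z of cup_mid in the frame of mat_top between 0.037 and 0.048 m and angle between cup_mid's own z axis and vertical below 0.1 rad and value of joint drawer below 0.006 m and linear speed of cup below 0.02 m/s); the robot touches nothing.
It fails at once if a nut falls on the bench or the mat ((height (world z) of nut0_mid below 0.016 m and distance between nut0_mid and cup_mid above 0.08 m) or (height (world z) of nut1_mid below 0.016 m and distance between nut1_mid and cup_mid above 0.08 m) or (height (world z) of nut2_mid below 0.016 m and distance between nut2_mid and cup_mid above 0.08 m) or (height (world z) of nut3_mid below 0.016 m and distance between nut3_mid and cup_mid above 0.08 m) or (height (world z) of nut4_mid below 0.016 m and distance between nut4_mid and cup_mid above 0.08 m) or (height (world z) of nut5_mid below 0.016 m and distance between nut5_mid and cup_mid above 0.08 m) or (height (world z) of nut6_mid below 0.016 m and distance between nut6_mid and cup_mid above 0.08 m) or (height (world z) of nut7_mid below 0.016 m and distance between nut7_mid and cup_mid above 0.08 m)).
It fails at once if the jar, the profile offcut or the screwdriver is moved by more than 30 mm (distance of any of jar_mid, profile_mid, driver from where it was at the start of the episode above 0.03 m).
It also fails if it takes over 72 s, if anything falls off the work surface, if the arm or the gripper's body presses on something with over 40 N, if the wrist force passes 120 N, or if a joint passes its speed limit or range.

ROBOT

A 6-joint arm with a two-finger parallel gripper is mounted at the origin on the work surface. World frame = base frame: x ahead of the robot, y to its left, z up, the work surface at z = 0. Lengths are in mm, angles in rad, forces in N, time in s.
With the tool pointing down it reaches from about 350 to 775 mm from the base axis. Payload 7.3 kg.
Tool frame: the origin (TCP) lies at the very end of the fingers, on their centre line; the grasp point (between the pads) lies 19 mm behind it; z points along the fingers, y is the line along which they close (so a half turn about z gives the same grasp; the last joint's range is limited). The gripper opens to 92 mm and grips with 3 to 60 N. Pads are 19 mm wide; open, the fingers measure 130 mm over their backs; the gripper's body (75 mm by 190 mm) begins 47 mm behind the grasp point.
Start: joints at [-1.329, 0.342, 1.524, -0, 1.275, -0.146], TCP at [198.554, -486.026, 226.741] pointing down, gripper open.
Joint ranges: [-2.53, 2.53], [-0.77, 2.02], [0.04, 2.7], [-1, 4.14], [0.28, 2.66], [-3.11, 3.11]. Speed limits (rad/s): [2.57, 2.57, 3.14, 3.14, 3.14, 3.14].

INTERFACE

Orientations are given as [roll, pitch, yaw] about the fixed x, y, z axes, in that order (R = Rz(yaw) Ry(pitch) Rx(roll)).
In Python, from plant import bot gives the robot as it stands.
- The arm moves only by the tool send_rows, never from a script. Its argument "rows" is a list of rows, each an object of numbers: "x", "y", "z": the shift along the tool's x, y, z in units of 0.2 m (1.0 is 0.2 m); "ax", "ay", "az": the turn, a rotation vector about the tool's x, y, z in units of 60 degrees (1.0 is 60 degrees); "jaw": the opening, from -1 (shut) to 1 (fully open), so that 0 is half open. In form: [{"x": .., "y": .., "z": .., "ax": .., "ay": .., "az": .., "jaw": ..}, ...]. A call has exactly 10 rows; each row is the pose to reach, as a shift and turn from the pose commanded when the call began, along the tool's axes at that moment; what a row does not reach only later rows make up. A row lasts 1/8 s, in which the tool goes at most 62.5 mm and 10.7 degrees, less where a joint would pass 70% of its speed; a pose out of reach is approached as far as the arm can. A call with a number of a shift or a turn outside -1 to 1 is refused whole. A call with a gripper value outside its range is refused whole. The fingers move at their own pace and stop on an object; the grip force is fixed at half the most. Time passes only in rows, so rows that repeat a pose let the fingers close, or fill a call up. It gives the time, the measured TCP pose, the force, the opening and the grip force at its end, in the units of the state.
- bot.get_obs(): the state, without advancing time (a new reading comes with each control period).
- bot.capture(name): name is "side" or "top"; returns (picture, depth): 384x512x3 uint8, red, green, blue; 384x512 float32, mm along the optical axis (not along the pixel's ray), 0 where there is no reading.
- bot.camera_model(name): a dict with "vertical_fov" (degrees; the focal length in pixels is half the picture's height over the tangent of half this angle, whatever the lens; pixels are square), "cx", "cy" (the principal point, pixels), "R" (3x3) and "t" (3): a world point X has camera coordinates R X + t. Camera axes: x right, y down, z forward; pixel columns grow to the right and rows downward; lengths in mm; the calibration is good to about 2 mm. A picture is of the moment at which its call begins. camera_model takes no time and is no camera call.
- bot.close_job(): hands the job in; it is judged then, once.
The state is a dict: "time": time; "joint_positions": joint angles; "dq": joint speeds; "tau": joint torques, N m; "tool_pos": TCP position; "tcp_rot": TCP orientation; "contact_force": force on the tool from outside, world axes, zero at the start; "moment": the same for the moment, N m; "grip_width": finger opening in mm; "finger_force": force on a finger pad.
Only numpy, scipy, OpenCV 4.12 (cv2) and the standard library are available. Lean on these libraries where they do the work, as an engineer would, in place of code of your own. Each camera call takes 0.05 s, during which the arm holds its last target. There are 200 camera calls.

## Working session

There is one attempt and no reset: what is moved stays moved. The work goes in short steps, Python scripts to look and compute and a tool call to move; the robot and the scene stay as the last step left them, time stands still between calls to the robot, and variables do not carry over. Pictures are saved under pics/ and viewed, at most 10 in all, crops included, and the job is handed in when it is done.

Besides the shell and the picture viewer there is one more tool, called by a JSON object that holds its "fn" and its "kwargs", one argument or row to a line. send_rows: Moves the arm, as the interface text tells. Its arguments: {"type":"object","properties":{"rows":{"type":"array","items":{"type":"object","properties":{"x":{"type":"number","minimum":-1,"maximum":1},"y":{"type":"number","minimum":-1,"maximum":1},"z":{"type":"number","minimum":-1,"maximum":1},"ax":{"type":"number","minimum":-1,"maximum":1},"ay":{"type":"number","minimum":-1,"maximum":1},"az":{"type":"number","minimum":-1,"maximum":1},"jaw":{"type":"number"}}}}},"required":["rows"]}

```bash
ls; mkdir -p pics; cat > h.py <<'E'
import numpy as np, cv2
from plant import bot
def cloud(n):
    im,d=bot.capture(n); m=bot.camera_model(n)
    f=im.shape[0]/2/np.tan(np.radians(m["vertical_fov"])/2)
    v,u=np.mgrid[:im.shape[0],:im.shape[1]]
    P=np.stack([(u-m["cx"])/f*d,(v-m["cy"])/f*d,d],-1)
    W=(P-np.array(m["t"]))@np.array(m["R"])
    W[d==0]=np.nan
    return im,d,W
E
python3 - <<'E'
from h import *
for n in("top","side"):
    im,d,W=cloud(n); m=bot.camera_model(n); print(n,m)
    cv2.imwrite(f"pics/{n}0.png",im[...,::-1]); np.savez(f"{n}0.npz",im=im,W=W)
print(bot.get_obs())
E
```

```text
pics
top {'vertical_fov': 55.11927426494655, 'cx': 252.38228343168424, 'cy': 187.7445241493877, 'R': array([[ 2.61967486e-02, -9.99642891e-01,  5.27457957e-03],
       [-9.84871106e-01, -2.67130588e-02, -1.71217165e-01],
       [ 1.71296922e-01, -7.09447979e-04, -9.85219195e-01]]), 't': array([ 60.75223261, 645.97004427, 943.40716248])}
side {'vertical_fov': 42.642403358259024, 'cx': 257.77871394620394, 'cy': 198.42666455187597, 'R': array([[-0.9860524 , -0.16621606, -0.00853677],
       [-0.10212842,  0.64476797, -0.75752495],
       [ 0.13141705, -0.74608745, -0.65275039]]), 't': array([ 633.76368852,   59.3215533 , 1451.07414529])}
{'time': 0.1, 'joint_positions': array([-1.32900611e+00,  3.42647629e-01,  1.52491113e+00, -1.17333983e-06,
        1.27537586e+00, -1.45985578e-01]), 'dq': array([ 0.00181592, -0.00152604, -0.00141751,  0.00058651, -0.00042927,
       -0.0007123 ]), 'tau': array([ 8.47632346e-04, -4.32005775e+01, -2.44694334e+01,  7.18354108e-02,
        5.26257267e-02, -5.48382468e-05]), 'tool_pos': array([ 198.46071953, -485.66433652,  226.12087816]), 'tcp_rot': array([-3.14026480e+00, -1.94101990e-04,  3.87776011e-01]), 'contact_force': array([-0.33454022, -0.6596626 ,  0.48725995]), 'moment': array([ 0.04375564, -0.01907879, -0.04901824]), 'finger_force': 0.0, 'grip_width': 91.94651631430543}
```

View pics/top0.png

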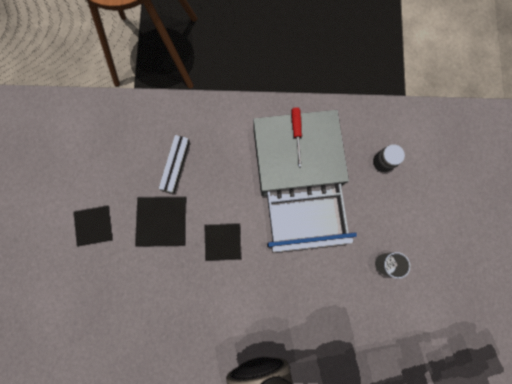

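View pics/side0.png

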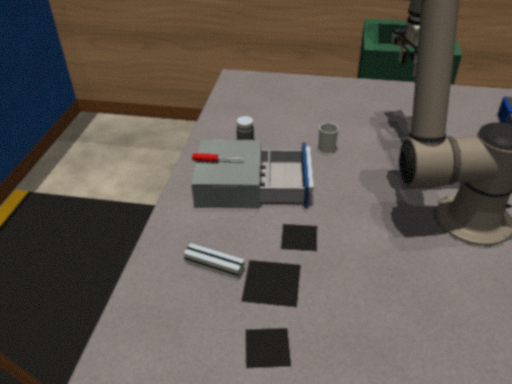

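The top view shows the cup at (396,265), the jar at (391,157), the open drawer around (308,215), and three mats. The largest mat is at (161,221), with the profile offcut at (174,164) and the driver at (298,135). Next I measure them.

```bash
python3 - <<'E'
import numpy as np,cv2
D=np.load("top0.npz");im,W=D["im"].astype(int),D["W"]
hsv=cv2.cvtColor(D["im"],cv2.COLOR_RGB2HSV)
v,u=np.mgrid[:384,:512]
def box(a,b,c,d): return (u>=a)&(u<=b)&(v>=c)&(v<=d)
# mats
for n,b in(("mat",(125,195,190,255)),("m2",(198,248,215,268)),("m3",(65,120,200,250))):
    m=box(*b)&(im.sum(-1)<110); P=W[m]
    r=cv2.minAreaRect(P[:,:2].astype(np.float32)); print(n,m.sum(),r,np.median(P[:,2]))
def circ(n,b,z0,z1):
    P=W[box(*b)&(W[...,2]>z0)&(W[...,2]<z1)]
    A=np.c_[2*P[:,:2],np.ones(len(P))];s=np.linalg.lstsq(A,(P[:,:2]**2).sum(1),rcond=None)[0]
    print(n,len(P),"ring",s[:2],np.sqrt(s[2]+s[:2]@s[:2]),"mec",cv2.minEnclosingCircle(P[:,:2].astype(np.float32)),P[:,2].max())
circ("cup",(375,415,245,285),76,95); circ("jar",(375,410,140,180),76,95)
B=box(255,365,225,260)&(hsv[...,0]>100)&(hsv[...,0]<125)&(hsv[...,1]>150)
P=W[B&(W[...,2]>75)];print("front panel",len(P),cv2.minAreaRect(P[:,:2].astype(np.float32)),np.median(P[:,2]))
P=W[box(255,365,232,260)&(W[...,2]>72)&(W[...,2]<84)&~B];print("pull",len(P),cv2.minAreaRect(P[:,:2].astype(np.float32)))
P=W[box(245,352,100,200)&(abs(W[...,2]-94)<4)];print("housing",cv2.minAreaRect(P[:,:2].astype(np.float32)))
P=W[box(265,350,190,250)&(abs(W[...,2]-20)<5)];print("floor",cv2.minAreaRect(P[:,:2].astype(np.float32)),np.median(P,0))
P=W[box(265,350,190,250)&(abs(W[...,2]-68)<4)];print("walls",cv2.minAreaRect(P[:,:2].astype(np.float32)))
P=W[box(285,310,100,175)&(W[...,2]>98)];print("driver",P.min(0),P.max(0))
P=W[box(155,195,130,196)&(W[...,2]>30)];print("profile",cv2.minAreaRect(P[:,:2].astype(np.float32)))
P=W[box(388,402,258,272)];print("cup inner z",np.nanpercentile(P[:,2],[5,25,50,75,95]))
E
```

```text
mat 2186 ((550.5134887695312, 333.49896240234375), (129.41036987304688, 130.6070556640625), 2.772085428237915) nan
m2 1115 ((498.2288513183594, 157.45169067382812), (92.40658569335938, 91.17762756347656), 4.255217552185059) nan
m3 1095 ((533.50390625, 522.701416015625), (92.7002944946289, 92.51280975341797), 12.240874290466309) nan
cup 137 ring [ 450.32007357 -295.76333384] 31.087906507138857 mec ((451.1085510253906, -296.6124267578125), 33.37923049926758) 88.12374489308498
jar 350 ring [ 741.27563889 -298.78264532] 20.400126180063587 mec ((741.580322265625, -299.1033630371094), 29.358829498291016) 88.34543380475144
front panel 175 ((508.953857421875, -76.33806610107422), (7.36767053604126, 223.21917724609375), 7.922126293182373) 87.00688123641429
pull 459 ((502.39599609375, -79.5222396850586), (25.76207160949707, 226.6367950439453), 7.961165904998779)
housing ((746.7730712890625, -46.766136169433594), (200.2871856689453, 230.2895965576172), 7.9942851066589355)
floor ((579.287353515625, -60.419525146484375), (154.22879028320312, 209.2255859375), 7.278695583343506) [575.62203643 -70.02317708  19.12113696]
walls ((563.4117431640625, -70.31916046142578), (153.77725219726562, 210.79421997070312), 1.5922681093215942)
driver [695.81018449 -58.56704363  98.58368515] [854.88369754 -19.11779725 121.63586403]
profile ((712.6409912109375, 300.411865234375), (40.677879333496094, 160.4746551513672), 77.11590576171875)
cup inner z [ 2.57195678 14.46102565 20.09129743 29.69895082 48.70747057]
```

{"fn": "send_rows", "kwargs": {
  "rows": [
    {"z": -0.5},
    {"z": -0.5},
    {"z": -0.5,"x": 0.4},
    {"z": -0.5,"x": 0.4},
    {"z": -0.5,"x": 0.4,"ay": 0.5},
    {"z": -0.5,"x": 0.4,"ay": 0.5},
    {"z": -0.5,"x": 0.4,"ay": 0.5},
    {"z": -0.5,"x": 0.4,"ay": 0.5},
    {"z": -0.5,"x": 0.4,"ay": 0.5},
    {"z": -0.5,"x": 0.4,"ay": 0.5}
  ]
}}

```text
schema error: expected keys x, y, z, ax, ay, az, jaw
```

```bash
cat >> h.py <<'E'
import json
from scipy.spatial.transform import Rotation as Ro
def log():
    o=bot.get_obs(); open("log.txt","a").write(json.dumps([list(o["joint_positions"]),list(o["tool_pos"]),list(o["tcp_rot"])])+"\n")
    print("t",round(o["time"],2),"q",np.round(o["joint_positions"],3),"p",np.round(o["tool_pos"],1),"rpy",np.round(o["tcp_rot"],3),"F",np.round(o["contact_force"],1),"w",round(o["grip_width"],1),round(o["finger_force"],1)); return o
E
python3 -c "
from h import *
log()"
```

```text
t 0.1 q [-1.329  0.343  1.525 -0.     1.275 -0.146] p [ 198.5 -485.7  226.1] rpy [-3.14  -0.     0.388] F [-0.3 -0.7  0.5] w 91.9 0.0
```

{"fn": "send_rows", "kwargs": {
  "rows": [
    {"ax": 0.5,"z": -0.1},
    {"ax": 0.5,"z": -0.1},
    {"ax": 0.5,"z": -0.1},
    {"ax": 0.5,"z": -0.1},
    {"ax": 0.5,"z": -0.1},
    {"ax": 0.5,"z": -0.1},
    {"ax": 0.5,"z": -0.1},
    {"ax": 0.5,"z": -0.1},
    {"ax": 0.5,"z": -0.1},
    {"ax": 0.5,"z": -0.1}
  ]
}}

```text
schema error: expected keys x, y, z, ax, ay, az, jaw
```

```bash
python3 -c "
from h import *
log()"
```

```text
t 0.1 q [-1.329  0.343  1.525 -0.     1.275 -0.146] p [ 198.5 -485.7  226.1] rpy [-3.14  -0.     0.388] F [-0.3 -0.7  0.5] w 91.9 0.0
```

{"fn": "send_rows", "kwargs": {
  "rows": [
    {"x": 0,"y": 0,"z": -0.25,"ax": 0,"ay": 0,"az": 0,"jaw": 1},
    {"x": 0,"y": 0,"z": -0.5,"ax": 0,"ay": 0,"az": 0,"jaw": 1},
    {"x": 0.2,"y": 0,"z": -0.5,"ax": 0,"ay": 0,"az": 0,"jaw": 1},
    {"x": 0.4,"y": 0,"z": -0.5,"ax": 0.15,"ay": 0.1,"az": 0,"jaw": 1},
    {"x": 0.4,"y": 0,"z": -0.5,"ax": 0.3,"ay": 0.2,"az": 0,"jaw": 1},
    {"x": 0.4,"y": 0,"z": -0.5,"ax": 0.4,"ay": 0.3,"az": 0,"jaw": 1},
    {"x": 0.4,"y": 0,"z": -0.5,"ax": 0.5,"ay": 0.4,"az": 0,"jaw": 1},
    {"x": 0.4,"y": 0,"z": -0.5,"ax": 0.5,"ay": 0.4,"az": 0,"jaw": 1},
    {"x": 0.4,"y": 0,"z": -0.5,"ax": 0.5,"ay": 0.4,"az": 0,"jaw": 1},
    {"x": 0.4,"y": 0,"z": -0.5,"ax": 0.5,"ay": 0.4,"az": 0,"jaw": 1}
  ]
}}

```text
time: 1.35
tool_pos: [273.2, -455.2, 328.0]
tcp_rot: [-2.591, -0.398, 0.276]
contact_force: [-1.0, -0.2, 0.1]
grip_width: 91.6
finger_force: 0.0
```

```bash
python3 -c "
from h import *
log()"
```

```text
t 1.35 q [-1.358  0.626  0.967  0.356  2.123 -0.078] p [ 273.2 -455.2  328. ] rpy [-2.591 -0.398  0.276] F [-1.  -0.2  0.1] w 91.6 0.0
```

{"fn": "send_rows", "kwargs": {
  "rows": [
    {"x": 0.2,"y": -0.1,"z": -0.05,"ax": 0,"ay": 0.2,"az": 0,"jaw": 1},
    {"x": 0.3,"y": -0.1,"z": -0.05,"ax": 0,"ay": 0.3,"az": 0,"jaw": 1},
    {"x": 0.4,"y": -0.1,"z": -0.05,"ax": 0,"ay": 0.5,"az": 0,"jaw": 1},
    {"x": 0.4,"y": -0.1,"z": -0.05,"ax": 0,"ay": 0.5,"az": 0,"jaw": 1},
    {"x": 0.4,"y": -0.1,"z": -0.05,"ax": 0,"ay": 0.5,"az": 0,"jaw": 1},
    {"x": 0.4,"y": -0.1,"z": -0.05,"ax": 0,"ay": 0.5,"az": 0,"jaw": 1},
    {"x": 0.4,"y": -0.1,"z": -0.05,"ax": 0,"ay": 0.5,"az": 0,"jaw": 1},
    {"x": 0.4,"y": -0.1,"z": -0.05,"ax": 0,"ay": 0.5,"az": 0,"jaw": 1},
    {"x": 0.4,"y": -0.1,"z": -0.05,"ax": 0,"ay": 0.5,"az": 0,"jaw": 1},
    {"x": 0.4,"y": -0.1,"z": -0.05,"ax": 0,"ay": 0.5,"az": 0,"jaw": 1}
  ]
}}

```text
time: 2.6
tool_pos: [333.3, -426.6, 375.3]
tcp_rot: [-2.356, -0.815, -0.121]
contact_force: [0.7, 0.2, 0.8]
grip_width: 91.8
finger_force: 0.0
```

```bash
python3 -c "
from h import *
log()"
```

```text
t 2.6 q [-1.465  0.581  1.178  0.847  2.064  0.017] p [ 333.3 -426.6  375.3] rpy [-2.356 -0.815 -0.121] F [0.7 0.2 0.8] w 91.8 0.0
```

```bash
cat >> h.py <<'E'
def fkR(q,s4=1,s6=1,off=np.pi/2):
    return Ro.from_euler('z',q[0])*Ro.from_euler('y',q[1])*Ro.from_euler('y',q[2])*Ro.from_euler('z',s4*q[3])*Ro.from_euler('y',q[4])*Ro.from_euler('z',s6*q[5]+off)
def fkp(q,k,**a):
    h,a1,L1,L2,e,Lt=k
    A=Ro.from_euler('z',q[0]); B=A*Ro.from_euler('y',q[1]); C=B*Ro.from_euler('y',q[2])
    return A.apply([a1,0,h])+B.apply([0,0,L1])+C.apply([e,0,L2])+fkR(q,**a).apply([0,0,Lt])
E
python3 - <<'E'
from h import *
from scipy.optimize import least_squares
L=[json.loads(l) for l in open("log.txt")][1:]
for s4 in(1,-1):
  for s6 in(1,-1):
    for off in(np.pi/2,-np.pi/2):
      er=[(fkR(l[0],s4,s6,off).inv()*Ro.from_euler('xyz',l[2])).magnitude() for l in L]
      if max(er)<.05:
        print(s4,s6,off,er)
        for L0 in (350,450):
          f=lambda k:np.r_[np.concatenate([fkp(l[0],k,s4=s4,s6=s6,off=off)-l[1] for l in L])]
          s=least_squares(f,[200,0,L0,400,0,250]);print(np.round(s.x,1),np.abs(s.fun).max())
E
```

```text
1 1 1.5707963267948966 [4.952859519500999e-16, 6.01766547585864e-16, 2.5664528847817076e-16]
[-298.7 -350.8 1005.8  500.4 -166.3  447.2] 75.45569803202156
[-298.7 -350.8 1005.8  500.4 -166.3  447.2] 75.45569806586155
```

```bash
cat >> h.py <<'E'
def fk2(q,k):
    h,a1,L1,L2,e,Lt,dy,d4,x5=k
    A=Ro.from_euler('z',q[0]); B=A*Ro.from_euler('y',q[1]); C=B*Ro.from_euler('y',q[2]); D=C*Ro.from_euler('z',q[3]);E=D*Ro.from_euler('y',q[4])
    return A.apply([a1,dy,h])+B.apply([0,0,L1])+C.apply([e,0,L2])+D.apply([0,d4,0])+E.apply([x5,0,Lt])
E
python3 - <<'E'
from h import *
from scipy.optimize import least_squares
L=[json.loads(l) for l in open("log.txt")][1:]
for free in ([0,2,3,5,6],[0,2,3,5,7],[0,1,2,3,5,6],[0,1,2,3,5,7],[0,2,3,5,6,7],[0,2,3,4,5,6],[0,2,3,4,5,7],[0,2,3,5,8,7],[0,1,2,3,4,5,7]):
    k0=np.array([200,0,400,400,0,200,0,0,0.])
    def f(x):
        k=k0.copy();k[free]=x
        return np.concatenate([fk2(l[0],k)-l[1] for l in L])
    s=least_squares(f,k0[free]);print(free,np.round(s.x,1),np.abs(s.fun).max())
E
```

```text
[0, 2, 3, 5, 6] [158.  523.7 362.5 316.3  77. ] 4.709659392185927
[0, 2, 3, 5, 7] [ 60.7 623.5 319.7 344.2  69.5] 31.346582661808554
[0, 1, 2, 3, 5, 6] [143.1 -41.  550.6 392.3 320.6  75.6] 2.936265349467533
[0, 1, 2, 3, 5, 7] [ 47.3 -41.5 649.4 350.5 348.4  68. ] 30.61172267250305
[0, 2, 3, 5, 6, 7] [155.7 525.5 361.6 316.5  75.1   2.1] 4.716066184317697
[0, 2, 3, 4, 5, 6] [222.9 506.2 379.6  46.5 318.1  76.4] 5.292122295941226e-11
[0, 2, 3, 4, 5, 7] [ 86.9 616.5 326.5  18.5 345.   69.1] 31.431040054854748
[0, 2, 3, 5, 8, 7] [158.9 496.  319.2 307.1 -56.4  75.6] 18.825421290291672
[0, 1, 2, 3, 4, 5, 7] [-11.8 -72.  681.6 360.1 -34.9 349.9  67.5] 29.91243208428517
```

```bash
cat >> h.py <<'E'
K=dict(h=222.9,L1=506.2,L2=379.6,e=46.5,Lt=318.1,dy=76.4)
LO=np.array([-2.53,-.77,.04,-1,.28,-3.11]);HI=np.array([2.53,2.02,2.7,4.14,2.66,3.11])
def ik(p,R):
    "joints (q4,q6 wrapped into range), margin to range (neg = infeasible)"
    w=np.array(p)-K["Lt"]*R.apply([0,0,1]); r2=w[0]**2+w[1]**2-K["dy"]**2
    if r2<0: return None,-9
    r=np.sqrt(r2); q1=np.arctan2(w[1],w[0])-np.arctan2(K["dy"],r); z=w[2]-K["h"]
    l2=np.hypot(K["L2"],K["e"]); b=np.arctan2(K["e"],K["L2"])
    c=(r*r+z*z-K["L1"]**2-l2**2)/(2*K["L1"]*l2)
    if abs(c)>1: return None,-9
    t=np.arccos(c); q3=t-b; q2=np.arctan2(r,z)-np.arctan2(l2*np.sin(t),K["L1"]+l2*np.cos(t))
    W=(Ro.from_euler('z',q1)*Ro.from_euler('y',q2+q3)).inv()*R*Ro.from_euler('z',-np.pi/2)
    q4,q5,q6=W.as_euler('ZYZ')
    if q4<-1: q4+=2*np.pi
    q=np.array([q1,q2,q3,q4,q5,q6]); return q,min((q-LO).min(),(HI-q).min())
def tool(psi,pitch,roll):
    "tool z at azimuth psi, pitch down; roll 0: tool x up, y horizontal; + roll about tool z. degrees"
    a,b=np.radians([psi,pitch]); z=np.array([np.cos(a)*np.cos(b),np.sin(a)*np.cos(b),-np.sin(b)])
    y=np.array([-np.sin(a),np.cos(a),0.])*-1; y=np.cross(z,np.cross([0,0,1],z)); y=np.cross(z,[0,0,1.]); y/=np.linalg.norm(y); 
    x=np.cross(y,z)
    return Ro.from_matrix(np.c_[x,y,z])*Ro.from_euler('z',np.radians(roll))
E
python3 - <<'E'
from h import *
L=[json.loads(l) for l in open("log.txt")]
for l in L: print(np.round(ik(l[1],Ro.from_euler('xyz',l[2]))[0]-l[0],4))
print(tool(0,20,0).as_matrix().round(2))
cup=np.array([450.7,-296.2,48]);pour=np.array([570,-95,190]);mat=np.array([550.5,333.5,52+5])
def at(c,R,back=0): return c+R.apply([0,0,19-back])
for nm,c in (("cup",cup),("lift",cup+[0,0,150]),("pour",pour),("mat",mat)):
  print(nm)
  for p in(15,25):
    for psi in range(-90,100,15):
      s=""
      for roll in (0,180) if nm!="pour" else (-120,-60,0,60,120,180):
        R=tool(psi,p,roll); q,m=ik(at(c,R),R); q2,m2=ik(at(c,R,110),R)
        if q is not None and min(m,m2 if nm in("cup","mat") else 9)>0.03: s+=f"  r{roll} {np.round(q,2)} {m:.2f}/{m2:.2f}"
      if s: print(p,psi,s)
E
```

```text
[ 0. -0. -0.  0.  0. -0.]
[ 0. -0. -0.  0.  0. -0.]
[-0.      0.     -0.0001  0.      0.0001  0.    ]
[-0.  0. -0.  0.  0.  0.]
[[ 0.34  0.    0.94]
 [ 0.   -1.    0.  ]
 [ 0.94  0.   -0.34]]
cup
15 -60   r0 [-0.4   1.03  2.35  3.77  1.5  -1.43] 0.35/0.12  r180 [-0.4   1.03  2.35  3.77  1.5   1.71] 0.35/0.12
15 -15   r0 [-1.19  1.07  2.42  2.26  1.53 -1.85] 0.28/0.05  r180 [-1.19  1.07  2.42  2.26  1.53  1.29] 0.28/0.05
15 0   r0 [-1.3   1.    2.28  1.88  1.35 -1.71] 0.42/0.31  r180 [-1.3   1.    2.28  1.88  1.35  1.44] 0.42/0.31
15 15   r0 [-1.33  0.97  2.09  1.53  1.31 -1.49] 0.61/0.58  r180 [-1.33  0.97  2.09  1.53  1.31  1.65] 0.61/0.58
15 30   r0 [-1.3   0.98  1.89  1.26  1.39 -1.3 ] 0.81/0.86  r180 [-1.3   0.98  1.89  1.26  1.39  1.84] 0.81/0.86
15 45   r0 [-1.25  1.02  1.68  1.04  1.52 -1.18] 1.00/1.00  r180 [-1.25  1.02  1.68  1.04  1.52  1.97] 1.00/1.00
15 60   r0 [-1.18  1.07  1.47  0.88  1.69 -1.1 ] 0.95/0.79  r180 [-1.18  1.07  1.47  0.88  1.69  2.04] 0.95/0.79
15 75   r0 [-1.1   1.14  1.26  0.74  1.87 -1.08] 0.79/0.57  r180 [-1.1   1.14  1.26  0.74  1.87  2.06] 0.79/0.57
[... 10285 characters left out ...]
 0.79  1.16  0.97 -0.92  1.74  0.74] 0.08/0.09
25 15   r0 [ 0.54  0.83  2.16  3.45  0.99 -1.62] 0.54/0.30  r180 [0.54 0.83 2.16 3.45 0.99 1.52] 0.54/0.30
25 30   r0 [ 0.35  0.83  2.21  2.96  1.03 -1.55] 0.49/0.21  r180 [0.35 0.83 2.21 2.96 1.03 1.59] 0.49/0.21
25 45   r0 [ 0.18  0.83  2.18  2.49  1.02 -1.48] 0.52/0.28  r180 [0.18 0.83 2.18 2.49 1.02 1.66] 0.52/0.28
25 60   r0 [ 0.05  0.83  2.07  2.03  1.01 -1.33] 0.63/0.46  r180 [0.05 0.83 2.07 2.03 1.01 1.81] 0.63/0.46
25 75   r0 [-0.01  0.86  1.91  1.63  1.07 -1.15] 0.79/0.71  r180 [-0.01  0.86  1.91  1.63  1.07  1.99] 0.79/0.71
25 90   r0 [-0.03  0.91  1.71  1.32  1.21 -1.  ] 0.93/0.98  r180 [-0.03  0.91  1.71  1.32  1.21  2.14] 0.93/0.93
```

```bash
cat >> h.py <<'E'
cup=np.array([450.7,-296.2,48.]); a8=np.radians(8); U=np.array([np.cos(a8),np.sin(a8),0]); V=np.array([-np.sin(a8),np.cos(a8),0])
tray=np.array([567.5,-72,20.]); mat=np.array([550.5,333.5,4.])
def at(c,R,back=0): return np.array(c,float)+R.apply([0,0,19-back])
def plan(p,R,o=None,n=12):
    o=o or bot.get_obs(); p0=np.array(o["tool_pos"]);R0=Ro.from_euler('xyz',o["tcp_rot"])
    dp=R0.inv().apply(np.array(p)-p0); rv=(R0.inv()*R).as_rotvec(); Q=[]; mm=9
    for s in np.linspace(0,1,n):
        q,m=ik(p0+s*(p-p0),R0*Ro.from_rotvec(rv*s)); mm=min(mm,m); Q.append(q)
    ok=all(q is not None for q in Q)
    print("xyz",np.round(dp/200,3),"axyz",np.round(np.degrees(rv)/60,3),"dist %.0f turn %.0f"%(np.linalg.norm(dp),np.degrees(np.linalg.norm(rv))),"margin %.2f"%mm,
      "maxstep",np.abs(np.diff(Q,axis=0)).max(0).round(2) if ok else "BAD","tot",np.round(np.array(Q[-1])-Q[0],2) if ok else "","z min? end q",np.round(Q[-1],2) if ok else "")
    return dict(tool_pos=np.array(p),tcp_rot=R.as_euler('xyz'))
E
python3 - <<'E'
from h import *
R=tool(30,15,180); o=plan(at(cup,R,110)+[0,0,60],R)
o=plan(at(cup,R,110),R,o); o=plan(at(cup,R),R,o); o=plan(at(cup+[0,0,142],R),R,o)
R2=tool(8,15,180); g=tray+25*U-45*V; g[2]=190; print("pour pt",g)
o=plan(at(g,R2),R2,o)
for r in(135,90,50): 
    R2=tool(8,15,r); g[2]=180; o=plan(at(g,R2),R2,o)
R2=tool(8,15,180); g[2]=190;o=plan(at(g,R2),R2,o); 
m=mat+[0,0,170]
for psi in(60,): 
    R=tool(psi,15,180); o=plan(at(m,R),R,o); o=plan(at(mat+[0,0,49],R),R,o); o=plan(at(mat+[0,0,49],R,110),R,o)
E
```

```text
xyz [-0.782  0.349  0.99 ] axyz [0.407 0.254 2.509] dist 262 turn 153 margin 0.60 maxstep [0.01 0.02 0.07 0.03 0.07 0.19] tot [-0.04  0.23  0.68  0.2  -0.53  1.98] z min? end q [-1.51  0.81  1.85  1.05  1.54  2.  ]
xyz [0.29  0.    0.078] axyz [-0.  0. -0.] dist 60 turn 0 margin 0.85 maxstep [0.   0.01 0.   0.   0.01 0.01] tot [ 0.    0.12 -0.01  0.01 -0.05 -0.1 ] z min? end q [-1.51  0.93  1.84  1.05  1.48  1.9 ]
xyz [0.   0.   0.55] axyz [-0.  0. -0.] dist 110 turn 0 margin 0.81 maxstep [0.02 0.01 0.01 0.02 0.01 0.01] tot [ 0.2   0.05  0.05  0.2  -0.1  -0.06] z min? end q [-1.3   0.98  1.89  1.26  1.39  1.84]
xyz [-0.686 -0.    -0.184] axyz [-0.  0. -0.] dist 142 turn 0 margin 0.79 maxstep [0.   0.03 0.01 0.   0.01 0.03] tot [ 0.   -0.3   0.02 -0.04  0.09  0.27] z min? end q [-1.3   0.68  1.91  1.22  1.48  2.1 ]
pour pt [ 598.51949126 -113.08273557  190.        ]
xyz [-0.282  0.389  1.054] axyz [0.354 0.    0.095] dist 232 turn 22 margin 0.42 maxstep [0.08 0.02 0.05 0.12 0.04 0.03] tot [ 0.62 -0.1   0.37  1.03 -0.35 -0.31] z min? end q [-0.68  0.58  2.28  2.25  1.12  1.8 ]
xyz [0.0
[... 725 characters left out ...]
t [ 0.   -0.03 -0.   -0.01 -0.02  2.3 ] z min? end q [-0.68  0.58  2.28  2.25  1.12  1.8 ]
xyz [0.068 2.317 0.057] axyz [-0.837  0.    -0.224] dist 464 turn 52 margin 0.38 maxstep [0.07 0.02 0.06 0.04 0.02 0.04] tot [ 0.69  0.08 -0.17 -0.26  0.01  0.13] z min? end q [0.02 0.66 2.1  1.99 1.13 1.92]
xyz [0.584 0.    0.157] axyz [-0.  0.  0.] dist 121 turn 0 margin 0.59 maxstep [0.   0.03 0.01 0.01 0.01 0.03] tot [ 0.    0.3  -0.02  0.1   0.12 -0.26] z min? end q [0.02 0.96 2.08 2.09 1.26 1.66]
xyz [-0.   -0.   -0.55] axyz [-0.  0.  0.] dist 110 turn 0 margin 0.44 maxstep [0.03 0.01 0.02 0.02 0.01 0.01] tot [-0.26 -0.06  0.18 -0.23  0.06 -0.11] z min? end q [-0.24  0.9   2.26  1.86  1.31  1.56]
```

{"fn": "send_rows", "kwargs": {
  "rows": [
    {"x": -0.04,"y": 0.02,"z": 0.05,"ax": 0.02,"ay": 0.01,"az": 0.15,"jaw": 1},
    {"x": -0.08,"y": 0.04,"z": 0.1,"ax": 0.05,"ay": 0.03,"az": 0.3,"jaw": 1},
    {"x": -0.12,"y": 0.06,"z": 0.16,"ax": 0.08,"ay": 0.05,"az": 0.46,"jaw": 1},
    {"x": -0.18,"y": 0.08,"z": 0.22,"ax": 0.1,"ay": 0.06,"az": 0.62,"jaw": 1},
    {"x": -0.24,"y": 0.1,"z": 0.3,"ax": 0.13,"ay": 0.08,"az": 0.8,"jaw": 1},
    {"x": -0.31,"y": 0.14,"z": 0.4,"ax": 0.16,"ay": 0.1,"az": 1,"jaw": 1},
    {"x": -0.31,"y": 0.14,"z": 0.4,"ax": 0.16,"ay": 0.1,"az": 1,"jaw": 1},
    {"x": -0.31,"y": 0.14,"z": 0.4,"ax": 0.16,"ay": 0.1,"az": 1,"jaw": 1},
    {"x": -0.31,"y": 0.14,"z": 0.4,"ax": 0.16,"ay": 0.1,"az": 1,"jaw": 1},
    {"x": -0.31,"y": 0.14,"z": 0.4,"ax": 0.16,"ay": 0.1,"az": 1,"jaw": 1}
  ]
}}

```text
time: 3.85
tool_pos: [350.7, -391.9, 278.5]
tcp_rot: [-1.891, 0.054, -0.788]
contact_force: [-0.4, 0.7, -1.2]
grip_width: 91.6
finger_force: 0.0
```

```bash
python3 - <<'E'
from h import *
log();R=tool(30,15,180); o=plan(at(cup,R,110)+[0,0,60],R)
E
```

```text
t 3.85 q [-1.467  0.684  1.433  0.894  1.936  0.835] p [ 350.7 -391.9  278.5] rpy [-1.891  0.054 -0.788] F [-0.4  0.7 -1.2] w 91.6 0.0
xyz [-0.059  0.618  0.486] axyz [0.247 0.15  1.512] dist 158 turn 92 margin 0.72 maxstep [0.   0.01 0.04 0.02 0.04 0.11] tot [-0.04  0.13  0.42  0.15 -0.4   1.16] z min? end q [-1.51  0.81  1.85  1.05  1.54  2.  ]
```

{"fn": "send_rows", "kwargs": {
  "rows": [
    {"x": -0.01,"y": 0.06,"z": 0.05,"ax": 0.02,"ay": 0.01,"az": 0.15,"jaw": 1},
    {"x": -0.01,"y": 0.1,"z": 0.1,"ax": 0.05,"ay": 0.03,"az": 0.3,"jaw": 1},
    {"x": -0.02,"y": 0.18,"z": 0.15,"ax": 0.08,"ay": 0.05,"az": 0.46,"jaw": 1},
    {"x": -0.03,"y": 0.26,"z": 0.21,"ax": 0.1,"ay": 0.06,"az": 0.62,"jaw": 1},
    {"x": -0.03,"y": 0.33,"z": 0.26,"ax": 0.13,"ay": 0.08,"az": 0.8,"jaw": 1},
    {"x": -0.04,"y": 0.41,"z": 0.32,"ax": 0.16,"ay": 0.1,"az": 1,"jaw": 1},
    {"x": -0.04,"y": 0.41,"z": 0.32,"ax": 0.16,"ay": 0.1,"az": 1,"jaw": 1},
    {"x": -0.04,"y": 0.41,"z": 0.32,"ax": 0.16,"ay": 0.1,"az": 1,"jaw": 1},
    {"x": -0.04,"y": 0.41,"z": 0.32,"ax": 0.16,"ay": 0.1,"az": 1,"jaw": 1},
    {"x": -0.04,"y": 0.41,"z": 0.32,"ax": 0.16,"ay": 0.1,"az": 1,"jaw": 1}
  ]
}}

```text
time: 5.1
tool_pos: [366.1, -357.6, 181.0]
tcp_rot: [-2.028, 1.012, -1.341]
contact_force: [0.8, 0.2, -0.2]
grip_width: 91.8
finger_force: 0.0
```

```bash
python3 - <<'E'
from h import *
log();R=tool(30,15,180); o=plan(at(cup,R,110),R); plan(at(cup,R),R,o)
E
```

```text
t 5.1 q [-1.499  0.771  1.721  0.986  1.694  1.604] p [ 366.1 -357.6  181. ] rpy [-2.028  1.012 -1.341] F [ 0.8  0.2 -0.2] w 91.8 0.0
xyz [0.424 0.291 0.211] axyz [0.085 0.048 0.512] dist 111 turn 31 margin 0.86 maxstep [0.   0.02 0.01 0.01 0.02 0.03] tot [-0.01  0.16  0.12  0.07 -0.21  0.3 ] z min? end q [-1.51  0.93  1.84  1.05  1.48  1.9 ]
xyz [0.   0.   0.55] axyz [-0.  0. -0.] dist 110 turn 0 margin 0.81 maxstep [0.02 0.01 0.01 0.02 0.01 0.01] tot [ 0.2   0.05  0.05  0.2  -0.1  -0.06] z min? end q [-1.3   0.98  1.89  1.26  1.39  1.84]
```

{"fn": "send_rows", "kwargs": {
  "rows": [
    {"x": 0.06,"y": 0.04,"z": 0.03,"ax": 0.012,"ay": 0.007,"az": 0.073,"jaw": 1},
    {"x": 0.12,"y": 0.08,"z": 0.06,"ax": 0.024,"ay": 0.014,"az": 0.146,"jaw": 1},
    {"x": 0.18,"y": 0.125,"z": 0.09,"ax": 0.036,"ay": 0.02,"az": 0.22,"jaw": 1},
    {"x": 0.24,"y": 0.165,"z": 0.12,"ax": 0.048,"ay": 0.027,"az": 0.29,"jaw": 1},
    {"x": 0.3,"y": 0.21,"z": 0.15,"ax": 0.06,"ay": 0.034,"az": 0.365,"jaw": 1},
    {"x": 0.36,"y": 0.25,"z": 0.18,"ax": 0.073,"ay": 0.041,"az": 0.44,"jaw": 1},
    {"x": 0.424,"y": 0.291,"z": 0.211,"ax": 0.085,"ay": 0.048,"az": 0.512,"jaw": 1},
    {"x": 0.424,"y": 0.291,"z": 0.211,"ax": 0.085,"ay": 0.048,"az": 0.512,"jaw": 1},
    {"x": 0.424,"y": 0.291,"z": 0.211,"ax": 0.085,"ay": 0.048,"az": 0.512,"jaw": 1},
    {"x": 0.424,"y": 0.291,"z": 0.211,"ax": 0.085,"ay": 0.048,"az": 0.512,"jaw": 1}
  ]
}}

```text
time: 6.35
tool_pos: [374.5, -340.0, 71.6]
tcp_rot: [3.14, 1.309, -2.619]
contact_force: [0.6, -0.3, 0.5]
grip_width: 91.7
finger_force: 0.0
```

```bash
python3 - <<'E'
from h import *
log();R=tool(30,15,180); plan(at(cup,R),R)
im,d=bot.capture("top")
im2,_=bot.capture("side")
a=cv2.resize(im[200:320,300:460],None,fx=2.5,fy=2.5);b=cv2.resize(im2[90:210,260:420],None,fx=2.5,fy=2.5)
cv2.imwrite("pics/pre.png",np.hstack([a,b])[...,::-1])
E
```

```text
t 6.35 q [-1.506  0.932  1.841  1.053  1.483  1.901] p [ 374.5 -340.    71.6] rpy [ 3.14   1.309 -2.619] F [ 0.6 -0.3  0.5] w 91.7 0.0
xyz [ 0.    -0.001  0.55 ] axyz [ 0. -0. -0.] dist 110 turn 0 margin 0.81 maxstep [0.02 0.01 0.01 0.02 0.01 0.01] tot [ 0.2   0.05  0.05  0.2  -0.1  -0.06] z min? end q [-1.3   0.98  1.89  1.26  1.39  1.84]
```

View pics/pre.png

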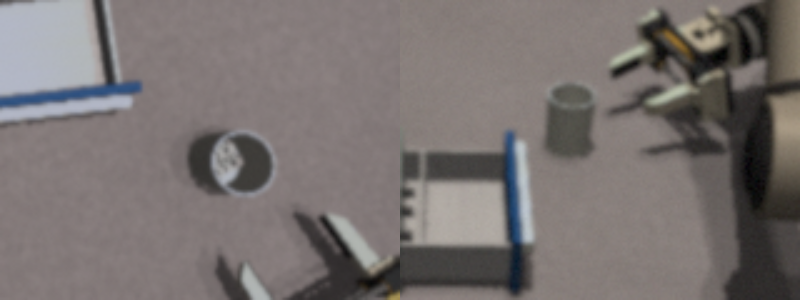

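The open fingers straddle the line towards the cup, which is at crop (243,163). Both views show the approach aligned, so I go in and close.

{"fn": "send_rows", "kwargs": {
  "rows": [
    {"x": 0,"y": 0,"z": 0.1,"ax": 0,"ay": 0,"az": 0,"jaw": 1},
    {"x": 0,"y": 0,"z": 0.2,"ax": 0,"ay": 0,"az": 0,"jaw": 1},
    {"x": 0,"y": 0,"z": 0.3,"ax": 0,"ay": 0,"az": 0,"jaw": 1},
    {"x": 0,"y": 0,"z": 0.4,"ax": 0,"ay": 0,"az": 0,"jaw": 1},
    {"x": 0,"y": 0,"z": 0.48,"ax": 0,"ay": 0,"az": 0,"jaw": 1},
    {"x": 0,"y": 0,"z": 0.53,"ax": 0,"ay": 0,"az": 0,"jaw": 1},
    {"x": 0,"y": 0,"z": 0.55,"ax": 0,"ay": 0,"az": 0,"jaw": 1},
    {"x": 0,"y": 0,"z": 0.55,"ax": 0,"ay": 0,"az": 0,"jaw": 0.5},
    {"x": 0,"y": 0,"z": 0.55,"ax": 0,"ay": 0,"az": 0,"jaw": 0.2},
    {"x": 0,"y": 0,"z": 0.55,"ax": 0,"ay": 0,"az": 0,"jaw": 0}
  ]
}}

```text
time: 7.7
tool_pos: [466.2, -286.8, 42.8]
tcp_rot: [3.133, 1.309, -2.627]
contact_force: [-0.2, 0.1, 0.3]
grip_width: 66.2
finger_force: 0.0
```

{"fn": "send_rows", "kwargs": {
  "rows": [
    {"x": 0,"y": 0,"z": 0,"ax": 0,"ay": 0,"az": 0,"jaw": 0},
    {"x": 0,"y": 0,"z": 0,"ax": 0,"ay": 0,"az": 0,"jaw": 0},
    {"x": 0,"y": 0,"z": 0,"ax": 0,"ay": 0,"az": 0,"jaw": 0},
    {"x": 0,"y": 0,"z": 0,"ax": 0,"ay": 0,"az": 0,"jaw": 0},
    {"x": 0,"y": 0,"z": 0,"ax": 0,"ay": 0,"az": 0,"jaw": 0},
    {"x": -0.019,"y": 0,"z": -0.005,"ax": 0,"ay": 0,"az": 0,"jaw": 0},
    {"x": -0.039,"y": 0,"z": -0.01,"ax": 0,"ay": 0,"az": 0,"jaw": 0},
    {"x": -0.058,"y": 0,"z": -0.015,"ax": 0,"ay": 0,"az": 0,"jaw": 0},
    {"x": -0.077,"y": 0,"z": -0.02,"ax": 0,"ay": 0,"az": 0,"jaw": 0},
    {"x": -0.097,"y": 0,"z": -0.026,"ax": 0,"ay": 0,"az": 0,"jaw": 0}
  ]
}}

```text
time: 8.95
tool_pos: [466.5, -286.3, 63.0]
tcp_rot: [3.131, 1.309, -2.628]
contact_force: [-0.2, -0.2, -1.5]
grip_width: 61.9
finger_force: 30.0
```

```bash
python3 - <<'E'
from h import *
log();R=tool(30,15,180); o=plan(at(cup+[0,0,142],R),R)
R2=tool(8,15,180); g=tray+25*U-45*V; g[2]=190
o=plan(at(g,R2),R2,o)
E
```

```text
t 8.95 q [-1.302  0.94   1.899  1.25   1.396  1.871] p [ 466.5 -286.3   63. ] rpy [ 3.131  1.309 -2.628] F [-0.2 -0.2 -1.5] w 61.9 30.0
xyz [-0.589 -0.002 -0.159] axyz [ 0.001  0.    -0.002] dist 122 turn 0 margin 0.78 maxstep [0.   0.02 0.   0.   0.01 0.02] tot [-0.   -0.26  0.01 -0.03  0.08  0.23] z min? end q [-1.3   0.68  1.91  1.22  1.48  2.1 ]
xyz [-0.282  0.389  1.054] axyz [0.354 0.    0.095] dist 232 turn 22 margin 0.42 maxstep [0.08 0.02 0.05 0.12 0.04 0.03] tot [ 0.62 -0.1   0.37  1.03 -0.35 -0.31] z min? end q [-0.68  0.58  2.28  2.25  1.12  1.8 ]
```

{"fn": "send_rows", "kwargs": {
  "rows": [
    {"x": -0.04,"y": 0,"z": -0.01,"ax": 0,"ay": 0,"az": 0,"jaw": 0},
    {"x": -0.1,"y": 0,"z": -0.03,"ax": 0,"ay": 0,"az": 0,"jaw": 0},
    {"x": -0.18,"y": 0,"z": -0.05,"ax": 0,"ay": 0,"az": 0,"jaw": 0},
    {"x": -0.26,"y": 0,"z": -0.07,"ax": 0,"ay": 0,"az": 0,"jaw": 0},
    {"x": -0.34,"y": 0,"z": -0.09,"ax": 0,"ay": 0,"az": 0,"jaw": 0},
    {"x": -0.42,"y": 0,"z": -0.11,"ax": 0,"ay": 0,"az": 0,"jaw": 0},
    {"x": -0.5,"y": 0,"z": -0.135,"ax": 0,"ay": 0,"az": 0,"jaw": 0},
    {"x": -0.55,"y": 0,"z": -0.148,"ax": 0,"ay": 0,"az": 0,"jaw": 0},
    {"x": -0.58,"y": 0,"z": -0.156,"ax": 0,"ay": 0,"az": 0,"jaw": 0},
    {"x": -0.589,"y": 0,"z": -0.159,"ax": 0,"ay": 0,"az": 0,"jaw": 0}
  ]
}}

```text
time: 10.2
tool_pos: [466.4, -286.8, 184.9]
tcp_rot: [3.132, 1.309, -2.627]
contact_force: [0.5, -0.6, -2.0]
grip_width: 61.8
finger_force: 30.0
```

{"fn": "send_rows", "kwargs": {
  "rows": [
    {"x": -0.015,"y": 0.02,"z": 0.054,"ax": 0.018,"ay": 0,"az": 0.005,"jaw": 0},
    {"x": -0.04,"y": 0.06,"z": 0.16,"ax": 0.053,"ay": 0,"az": 0.015,"jaw": 0},
    {"x": -0.08,"y": 0.11,"z": 0.3,"ax": 0.1,"ay": 0,"az": 0.028,"jaw": 0},
    {"x": -0.12,"y": 0.165,"z": 0.45,"ax": 0.15,"ay": 0,"az": 0.04,"jaw": 0},
    {"x": -0.16,"y": 0.22,"z": 0.6,"ax": 0.2,"ay": 0,"az": 0.054,"jaw": 0},
    {"x": -0.2,"y": 0.28,"z": 0.75,"ax": 0.25,"ay": 0,"az": 0.068,"jaw": 0},
    {"x": -0.235,"y": 0.325,"z": 0.88,"ax": 0.295,"ay": 0,"az": 0.08,"jaw": 0},
    {"x": -0.263,"y": 0.363,"z": 0.985,"ax": 0.33,"ay": 0,"az": 0.089,"jaw": 0},
    {"x": -0.276,"y": 0.381,"z": 1,"ax": 0.347,"ay": 0,"az": 0.093,"jaw": 0},
    {"x": -0.276,"y": 0.385,"z": 1,"ax": 0.354,"ay": 0,"az": 0.095,"jaw": 0}
  ]
}}

```text
time: 11.45
tool_pos: [607.1, -114.7, 185.8]
tcp_rot: [3.126, 1.306, -3.016]
contact_force: [-0.4, 1.3, -2.2]
grip_width: 61.5
finger_force: 30.0
```

```bash
python3 - <<'E'
from h import *
log();R2=tool(8,15,180); g=tray+25*U-45*V; g[2]=190
o=plan(at(g,R2),R2)
g[2]=180
for r in(135,90,50): 
    R2=tool(8,15,r); o=plan(at(g,R2),R2,o)
im,d=bot.capture("top")
im2,_=bot.capture("side")
a=cv2.resize(im[160:280,240:400],None,fx=2.5,fy=2.5);b=cv2.resize(im2[90:210,230:390],None,fx=2.5,fy=2.5)
cv2.imwrite("pics/prepour.png",np.hstack([a,b])[...,::-1])
E
```

```text
t 11.45 q [-0.706  0.577  2.293  2.216  1.134  1.799] p [ 607.1 -114.7  185.8] rpy [ 3.126  1.306 -3.016] F [-0.4  1.3 -2.2] w 61.5 30.0
xyz [-0.01   0.014  0.05 ] axyz [ 0.002 -0.003 -0.004] dist 10 turn 0 margin 0.41 maxstep [0. 0. 0. 0. 0. 0.] tot [ 0.03  0.01 -0.02  0.03 -0.01 -0.  ] z min? end q [-0.68  0.58  2.28  2.25  1.12  1.8 ]
xyz [0.048 0.    0.013] axyz [ 0.    0.   -0.75] dist 10 turn 45 margin 0.42 maxstep [0.   0.   0.   0.   0.   0.07] tot [ 0.    0.03  0.    0.01  0.02 -0.81] z min? end q [-0.68  0.61  2.28  2.26  1.14  0.98]
xyz [0. 0. 0.] axyz [ 0.    0.   -0.75] dist 0 turn 45 margin 0.42 maxstep [0.   0.   0.   0.   0.   0.07] tot [ 0.   -0.    0.    0.    0.   -0.79] z min? end q [-0.68  0.61  2.28  2.26  1.14  0.2 ]
xyz [0. 0. 0.] axyz [-0.     0.    -0.667] dist 0 turn 40 margin 0.42 maxstep [0.   0.   0.   0.   0.   0.06] tot [ 0.  -0.   0.   0.  -0.  -0.7] z min? end q [-0.68  0.61  2.28  2.26  1.14 -0.5 ]
```

View pics/prepour.png

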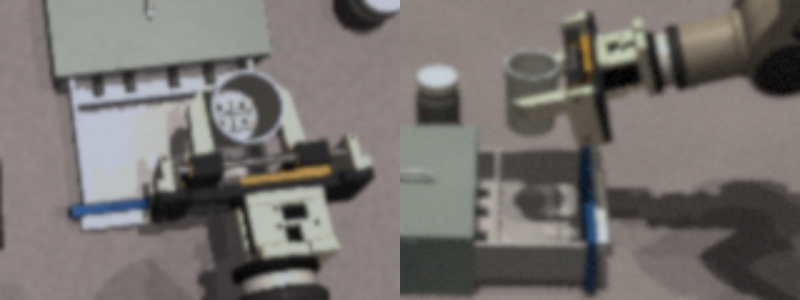

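{"fn": "send_rows", "kwargs": {
  "rows": [
    {"x": 0.004,"y": 0.001,"z": 0.006,"ax": 0,"ay": 0,"az": -0.04,"jaw": 0},
    {"x": 0.008,"y": 0.003,"z": 0.012,"ax": 0,"ay": 0,"az": -0.11,"jaw": 0},
    {"x": 0.012,"y": 0.004,"z": 0.019,"ax": 0,"ay": 0,"az": -0.19,"jaw": 0},
    {"x": 0.016,"y": 0.006,"z": 0.025,"ax": 0,"ay": 0,"az": -0.27,"jaw": 0},
    {"x": 0.02,"y": 0.007,"z": 0.032,"ax": 0,"ay": 0,"az": -0.35,"jaw": 0},
    {"x": 0.024,"y": 0.008,"z": 0.038,"ax": 0,"ay": 0,"az": -0.43,"jaw": 0},
    {"x": 0.028,"y": 0.01,"z": 0.045,"ax": 0,"ay": 0,"az": -0.51,"jaw": 0},
    {"x": 0.032,"y": 0.011,"z": 0.051,"ax": 0,"ay": 0,"az": -0.59,"jaw": 0},
    {"x": 0.036,"y": 0.013,"z": 0.058,"ax": 0,"ay": 0,"az": -0.67,"jaw": 0},
    {"x": 0.038,"y": 0.014,"z": 0.063,"ax": 0,"ay": 0,"az": -0.75,"jaw": 0}
  ]
}}

```text
time: 12.8
tool_pos: [617.1, -113.1, 175.5]
tcp_rot: [-1.935, 0.752, -1.687]
contact_force: [0.2, 0.1, -2.1]
grip_width: 61.8
finger_force: 30.0
```

{"fn": "send_rows", "kwargs": {
  "rows": [
    {"x": 0,"y": 0,"z": 0,"ax": 0,"ay": 0,"az": -0.07,"jaw": 0},
    {"x": 0,"y": 0,"z": 0,"ax": 0,"ay": 0,"az": -0.14,"jaw": 0},
    {"x": 0,"y": 0,"z": 0,"ax": 0,"ay": 0,"az": -0.21,"jaw": 0},
    {"x": 0,"y": 0,"z": 0,"ax": 0,"ay": 0,"az": -0.28,"jaw": 0},
    {"x": 0,"y": 0,"z": 0,"ax": 0,"ay": 0,"az": -0.35,"jaw": 0},
    {"x": 0,"y": 0,"z": 0,"ax": 0,"ay": 0,"az": -0.42,"jaw": 0},
    {"x": 0,"y": 0,"z": 0,"ax": 0,"ay": 0,"az": -0.49,"jaw": 0},
    {"x": 0,"y": 0,"z": 0,"ax": 0,"ay": 0,"az": -0.56,"jaw": 0},
    {"x": 0,"y": 0,"z": 0,"ax": 0,"ay": 0,"az": -0.63,"jaw": 0},
    {"x": 0,"y": 0,"z": 0,"ax": 0,"ay": 0,"az": -0.7,"jaw": 0}
  ]
}}

```text
time: 14.05
tool_pos: [617.0, -113.2, 175.6]
tcp_rot: [-1.834, 0.051, -1.446]
contact_force: [-0.3, 0.1, -2.7]
grip_width: 61.6
finger_force: 30.0
```

```bash
python3 - <<'E'
from h import *
log();g=tray+25*U-45*V; g[2]=180
R2=tool(8,15,50); o=plan(at(g,R2),R2)
im,d=bot.capture("top")
im2,_=bot.capture("side")
a=cv2.resize(im[160:280,240:400],None,fx=2.5,fy=2.5);b=cv2.resize(im2[90:210,230:390],None,fx=2.5,fy=2.5)
cv2.imwrite("pics/pour1.png",np.hstack([a,b])[...,::-1])
E
```

```text
t 14.05 q [-0.682  0.611  2.276  2.251  1.14   0.257] p [ 617.  -113.2  175.6] rpy [-1.834  0.051 -1.446] F [-0.3  0.1 -2.7] w 61.6 30.0
xyz [-0.013  0.003  0.001] axyz [ 0.002 -0.    -0.718] dist 3 turn 43 margin 0.42 maxstep [0.   0.   0.   0.   0.   0.07] tot [ 0.    0.    0.    0.01  0.   -0.76] z min? end q [-0.68  0.61  2.28  2.26  1.14 -0.5 ]
```

View pics/pour1.png

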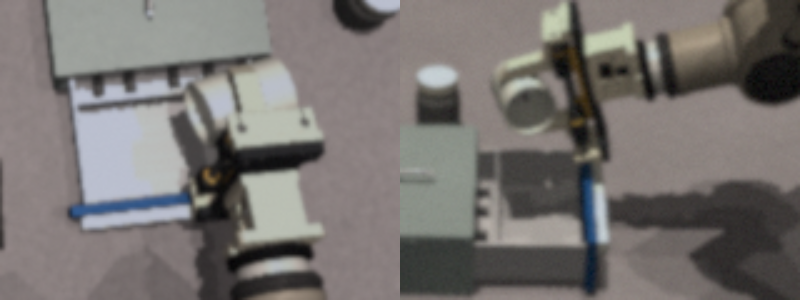

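Cup is tipped about 85° with the mouth facing +y over the compartment (right half, crop (210,100)). No nuts are out yet, so I roll on slowly.

{"fn": "send_rows", "kwargs": {
  "rows": [
    {"x": 0,"y": 0,"z": 0,"ax": 0,"ay": 0,"az": -0.06,"jaw": 0},
    {"x": 0,"y": 0,"z": 0,"ax": 0,"ay": 0,"az": -0.12,"jaw": 0},
    {"x": 0,"y": 0,"z": 0,"ax": 0,"ay": 0,"az": -0.18,"jaw": 0},
    {"x": 0,"y": 0,"z": 0,"ax": 0,"ay": 0,"az": -0.24,"jaw": 0},
    {"x": 0,"y": 0,"z": 0,"ax": 0,"ay": 0,"az": -0.3,"jaw": 0},
    {"x": 0,"y": 0,"z": 0,"ax": 0,"ay": 0,"az": -0.36,"jaw": 0},
    {"x": 0,"y": 0,"z": 0,"ax": 0,"ay": 0,"az": -0.42,"jaw": 0},
    {"x": 0,"y": 0,"z": 0,"ax": 0,"ay": 0,"az": -0.48,"jaw": 0},
    {"x": 0,"y": 0,"z": 0,"ax": 0,"ay": 0,"az": -0.54,"jaw": 0},
    {"x": 0,"y": 0,"z": 0,"ax": 0,"ay": 0,"az": -0.6,"jaw": 0}
  ]
}}

```text
time: 15.4
tool_pos: [617.1, -112.8, 175.7]
tcp_rot: [-1.881, -0.551, -1.265]
contact_force: [0.7, -0.1, -2.5]
grip_width: 62.0
finger_force: 30.0
```

```bash
python3 - <<'E'
from h import *
log()
im,d=bot.capture("top")
im2,_=bot.capture("side")
a=cv2.resize(im[160:280,240:400],None,fx=2.5,fy=2.5);b=cv2.resize(im2[90:210,230:390],None,fx=2.5,fy=2.5)
cv2.imwrite("pics/pour2.png",np.hstack([a,b])[...,::-1])
E
```

```text
t 15.4 q [-0.681  0.611  2.276  2.251  1.14  -0.369] p [ 617.1 -112.8  175.7] rpy [-1.881 -0.551 -1.265] F [ 0.7 -0.1 -2.5] w 62.0 30.0
```

View pics/pour2.png

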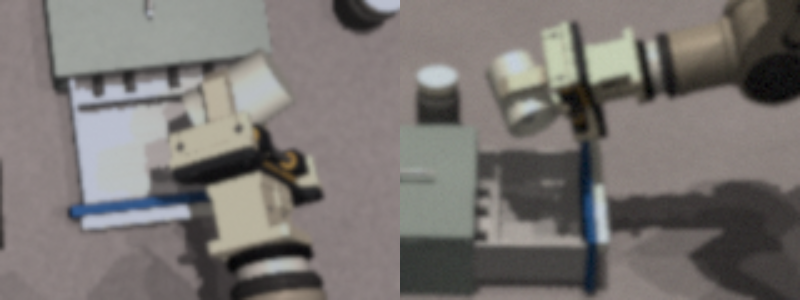

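{"fn": "send_rows", "kwargs": {
  "rows": [
    {"x": 0,"y": 0,"z": 0,"ax": 0,"ay": 0,"az": -0.05,"jaw": 0},
    {"x": 0,"y": 0,"z": 0,"ax": 0,"ay": 0,"az": -0.1,"jaw": 0},
    {"x": 0,"y": 0,"z": 0,"ax": 0,"ay": 0,"az": -0.15,"jaw": 0},
    {"x": 0,"y": 0,"z": 0,"ax": 0,"ay": 0,"az": -0.2,"jaw": 0},
    {"x": 0,"y": 0,"z": 0,"ax": 0,"ay": 0,"az": -0.24,"jaw": 0},
    {"x": 0,"y": 0,"z": 0,"ax": 0,"ay": 0,"az": -0.28,"jaw": 0},
    {"x": 0,"y": 0,"z": 0,"ax": 0,"ay": 0,"az": -0.3,"jaw": 0},
    {"x": 0,"y": 0,"z": 0,"ax": 0,"ay": 0,"az": -0.3,"jaw": 0},
    {"x": 0,"y": 0,"z": 0,"ax": 0,"ay": 0,"az": -0.3,"jaw": 0},
    {"x": 0,"y": 0,"z": 0,"ax": 0,"ay": 0,"az": -0.3,"jaw": 0}
  ]
}}

```text
time: 16.75
tool_pos: [617.3, -112.2, 176.0]
tcp_rot: [-1.973, -0.846, -1.122]
contact_force: [-0.1, -0.7, -0.7]
grip_width: 61.9
finger_force: 30.0
```

```bash
python3 - <<'E'
from h import *
log()
im,d=bot.capture("top")
im2,_=bot.capture("side")
a=cv2.resize(im[160:280,240:400],None,fx=2.5,fy=2.5);b=cv2.resize(im2[90:210,230:390],None,fx=2.5,fy=2.5)
cv2.imwrite("pics/pour3.png",np.hstack([a,b])[...,::-1])
E
```

```text
t 16.75 q [-0.681  0.611  2.276  2.251  1.141 -0.682] p [ 617.3 -112.2  176. ] rpy [-1.973 -0.846 -1.122] F [-0.1 -0.7 -0.7] w 61.9 30.0
```

View pics/pour3.png

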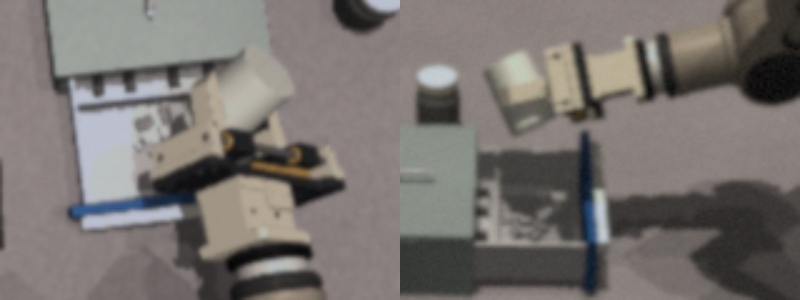

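Nuts are in the compartment at crop (160,125) and the wrist load has dropped by about 1.5 N. I'll roll a little further to empty the cup, then turn back.

{"fn": "send_rows", "kwargs": {
  "rows": [
    {"x": 0,"y": 0,"z": 0,"ax": 0,"ay": 0,"az": -0.08,"jaw": 0},
    {"x": 0,"y": 0,"z": 0,"ax": 0,"ay": 0,"az": -0.16,"jaw": 0},
    {"x": 0,"y": 0,"z": 0,"ax": 0,"ay": 0,"az": -0.24,"jaw": 0},
    {"x": 0,"y": 0,"z": 0,"ax": 0,"ay": 0,"az": -0.24,"jaw": 0},
    {"x": 0,"y": 0,"z": 0,"ax": 0,"ay": 0,"az": -0.24,"jaw": 0},
    {"x": -0.02,"y": 0,"z": -0.01,"ax": 0,"ay": 0,"az": -0.14,"jaw": 0},
    {"x": -0.02,"y": 0,"z": -0.01,"ax": 0,"ay": 0,"az": 0,"jaw": 0},
    {"x": -0.02,"y": 0,"z": -0.01,"ax": 0,"ay": 0,"az": 0.15,"jaw": 0},
    {"x": -0.02,"y": 0,"z": -0.01,"ax": 0,"ay": 0,"az": 0.3,"jaw": 0},
    {"x": -0.02,"y": 0,"z": -0.01,"ax": 0,"ay": 0,"az": 0.45,"jaw": 0}
  ]
}}

```text
time: 18.1
tool_pos: [614.2, -110.1, 173.5]
tcp_rot: [-1.856, -0.395, -1.318]
contact_force: [-0.2, 0.5, -0.3]
grip_width: 61.7
finger_force: 30.0
```

{"fn": "send_rows", "kwargs": {
  "rows": [
    {"x": 0,"y": 0,"z": 0,"ax": 0,"ay": 0,"az": 0.12,"jaw": 0},
    {"x": 0,"y": 0,"z": 0,"ax": 0,"ay": 0,"az": 0.24,"jaw": 0},
    {"x": 0,"y": 0,"z": 0,"ax": 0,"ay": 0,"az": 0.36,"jaw": 0},
    {"x": 0,"y": 0,"z": 0,"ax": 0,"ay": 0,"az": 0.48,"jaw": 0},
    {"x": 0,"y": 0,"z": 0,"ax": 0,"ay": 0,"az": 0.6,"jaw": 0},
    {"x": 0,"y": 0,"z": 0,"ax": 0,"ay": 0,"az": 0.72,"jaw": 0},
    {"x": 0,"y": 0,"z": 0,"ax": 0,"ay": 0,"az": 0.84,"jaw": 0},
    {"x": 0,"y": 0,"z": 0,"ax": 0,"ay": 0,"az": 0.95,"jaw": 0},
    {"x": 0,"y": 0,"z": 0,"ax": 0,"ay": 0,"az": 1,"jaw": 0},
    {"x": 0,"y": 0,"z": 0,"ax": 0,"ay": 0,"az": 1,"jaw": 0}
  ]
}}

```text
time: 19.35
tool_pos: [614.2, -110.0, 173.5]
tcp_rot: [-1.892, 0.607, -1.618]
contact_force: [-0.1, -0.1, -0.8]
grip_width: 61.3
finger_force: 30.0
```

```bash
python3 - <<'E'
from h import *
log();R2=tool(8,15,180); g=tray+25*U-45*V; g[2]=195
o=plan(at(g,R2),R2)
E
```

```text
t 19.35 q [-0.681  0.617  2.286  2.256  1.151  0.822] p [ 614.2 -110.   173.5] rpy [-1.892  0.607 -1.618] F [-0.1 -0.1 -0.8] w 61.3 30.0
xyz [-0.046 -0.069 -0.01 ] axyz [ 0.001 -0.     0.897] dist 17 turn 54 margin 0.41 maxstep [0.   0.   0.   0.   0.   0.09] tot [ 0.   -0.05 -0.01 -0.02 -0.04  0.99] z min? end q [-0.68  0.57  2.28  2.24  1.11  1.81]
```

{"fn": "send_rows", "kwargs": {
  "rows": [
    {"x": -0.005,"y": -0.007,"z": 0,"ax": 0,"ay": 0,"az": 0.1,"jaw": 0},
    {"x": -0.01,"y": -0.014,"z": 0,"ax": 0,"ay": 0,"az": 0.2,"jaw": 0},
    {"x": -0.015,"y": -0.02,"z": 0,"ax": 0,"ay": 0,"az": 0.31,"jaw": 0},
    {"x": -0.02,"y": -0.028,"z": 0,"ax": 0,"ay": 0,"az": 0.42,"jaw": 0},
    {"x": -0.025,"y": -0.035,"z": -0.005,"ax": 0,"ay": 0,"az": 0.53,"jaw": 0},
    {"x": -0.03,"y": -0.042,"z": -0.005,"ax": 0,"ay": 0,"az": 0.64,"jaw": 0},
    {"x": -0.036,"y": -0.05,"z": -0.01,"ax": 0,"ay": 0,"az": 0.75,"jaw": 0},
    {"x": -0.04,"y": -0.06,"z": -0.01,"ax": 0,"ay": 0,"az": 0.85,"jaw": 0},
    {"x": -0.046,"y": -0.069,"z": -0.01,"ax": 0,"ay": 0,"az": 0.897,"jaw": 0},
    {"x": -0.046,"y": -0.069,"z": -0.01,"ax": 0,"ay": 0,"az": 0.897,"jaw": 0}
  ]
}}

```text
time: 20.6
tool_pos: [616.7, -110.4, 190.2]
tcp_rot: [-3.136, 1.309, -2.995]
contact_force: [0.1, -0.8, -0.4]
grip_width: 61.8
finger_force: 30.0
```

```bash
python3 - <<'E'
from h import *
log();g=tray+25*U-45*V
for s,psi in((.4,30),(.8,50),(1,60)):
    R=tool(psi,15,180); c=g+s*(mat-g);c[2]=180 if s==1 else 195
    o=plan(at(c,R),R,o if s>.4 else None)
E
```

```text
t 20.6 q [-0.678  0.569  2.275  2.238  1.114  1.81 ] p [ 616.7 -110.4  190.2] rpy [-3.136  1.309 -2.995] F [ 0.1 -0.8 -0.4] w 61.8 30.0
xyz [-0.007  0.932  0.022] axyz [-0.353 -0.001 -0.093] dist 186 turn 22 margin 0.39 maxstep [0.02 0.   0.01 0.02 0.01 0.  ] tot [ 0.21 -0.    0.03 -0.17  0.05  0.01] z min? end q [-0.46  0.57  2.3   2.07  1.17  1.82]
xyz [-0.093  0.853  0.346] axyz [-0.322  0.    -0.086] dist 185 turn 20 margin 0.40 maxstep [0.03 0.   0.02 0.01 0.   0.01] tot [ 0.32  0.02 -0.1  -0.06 -0.03  0.08] z min? end q [-0.14  0.59  2.2   2.01  1.14  1.9 ]
xyz [-0.008  0.34   0.319] axyz [-0.161  0.    -0.043] dist 93 turn 10 margin 0.50 maxstep [0.01 0.01 0.01 0.   0.   0.01] tot [ 0.16  0.06 -0.1  -0.03 -0.01  0.04] z min? end q [0.02 0.65 2.1  1.98 1.13 1.94]
```

{"fn": "send_rows", "kwargs": {
  "rows": [
    {"x": 0,"y": 0.07,"z": 0,"ax": -0.03,"ay": 0,"az": -0.007,"jaw": 0},
    {"x": 0,"y": 0.18,"z": 0,"ax": -0.07,"ay": 0,"az": -0.018,"jaw": 0},
    {"x": 0,"y": 0.3,"z": 0,"ax": -0.11,"ay": 0,"az": -0.03,"jaw": 0},
    {"x": 0,"y": 0.42,"z": 0.01,"ax": -0.16,"ay": 0,"az": -0.042,"jaw": 0},
    {"x": 0,"y": 0.54,"z": 0.01,"ax": -0.2,"ay": 0,"az": -0.054,"jaw": 0},
    {"x": -0.005,"y": 0.66,"z": 0.015,"ax": -0.25,"ay": 0,"az": -0.066,"jaw": 0},
    {"x": -0.005,"y": 0.77,"z": 0.02,"ax": -0.29,"ay": 0,"az": -0.077,"jaw": 0},
    {"x": -0.007,"y": 0.86,"z": 0.02,"ax": -0.325,"ay": 0,"az": -0.086,"jaw": 0},
    {"x": -0.007,"y": 0.91,"z": 0.022,"ax": -0.345,"ay": 0,"az": -0.091,"jaw": 0},
    {"x": -0.007,"y": 0.932,"z": 0.022,"ax": -0.353,"ay": 0,"az": -0.093,"jaw": 0}
  ]
}}

```text
time: 21.85
tool_pos: [595.2, 75.2, 190.2]
tcp_rot: [3.137, 1.309, -2.623]
contact_force: [0.3, 0.1, -1.7]
grip_width: 61.6
finger_force: 30.0
```

{"fn": "send_rows", "kwargs": {
  "rows": [
    {"x": -0.01,"y": 0.06,"z": 0.025,"ax": -0.022,"ay": 0,"az": -0.006,"jaw": 0},
    {"x": -0.02,"y": 0.16,"z": 0.065,"ax": -0.06,"ay": 0,"az": -0.016,"jaw": 0},
    {"x": -0.03,"y": 0.27,"z": 0.11,"ax": -0.1,"ay": 0,"az": -0.027,"jaw": 0},
    {"x": -0.04,"y": 0.38,"z": 0.155,"ax": -0.145,"ay": 0,"az": -0.038,"jaw": 0},
    {"x": -0.053,"y": 0.49,"z": 0.2,"ax": -0.185,"ay": 0,"az": -0.049,"jaw": 0},
    {"x": -0.065,"y": 0.6,"z": 0.24,"ax": -0.226,"ay": 0,"az": -0.06,"jaw": 0},
    {"x": -0.077,"y": 0.7,"z": 0.285,"ax": -0.265,"ay": 0,"az": -0.07,"jaw": 0},
    {"x": -0.085,"y": 0.78,"z": 0.317,"ax": -0.295,"ay": 0,"az": -0.079,"jaw": 0},
    {"x": -0.09,"y": 0.83,"z": 0.337,"ax": -0.313,"ay": 0,"az": -0.084,"jaw": 0},
    {"x": -0.093,"y": 0.853,"z": 0.346,"ax": -0.322,"ay": 0,"az": -0.086,"jaw": 0}
  ]
}}

```text
time: 23.1
tool_pos: [571.8, 259.0, 190.4]
tcp_rot: [3.134, 1.309, -2.276]
contact_force: [0.6, -0.1, -1.5]
grip_width: 61.8
finger_force: 30.0
```

```bash
python3 - <<'E'
from h import *
log();R=tool(60,15,180); c=mat.copy();c[2]=100
o=plan(at(c,R),R)
im,d,W=cloud("top")
P=W[(W[...,0]>530)&(W[...,0]<630)&(W[...,1]>-170)&(W[...,1]<30)]
# nuts: elevated blobs inside compartment
L=(W-tray)@np.c_[U,V,[0,0,1]]
m=(abs(L[...,0])<50)&(abs(L[...,1])<90)
b=im[180:270,255:365]; cv2.imwrite("pics/nuts.png",cv2.resize(b,None,fx=6,fy=6,interpolation=cv2.INTER_CUBIC)[...,::-1])
E
```

```text
t 23.1 q [-0.142  0.585  2.203  2.012  1.138  1.903] p [571.8 259.  190.4] rpy [ 3.134  1.309 -2.276] F [ 0.6 -0.1 -1.5] w 61.8 30.0
xyz [0.381 0.336 0.42 ] axyz [-0.16   0.    -0.045] dist 132 turn 10 margin 0.50 maxstep [0.01 0.02 0.01 0.01 0.01 0.02] tot [ 0.16  0.26 -0.1   0.04  0.07 -0.15] z min? end q [0.02 0.85 2.1  2.06 1.21 1.75]
```

View pics/nuts.png

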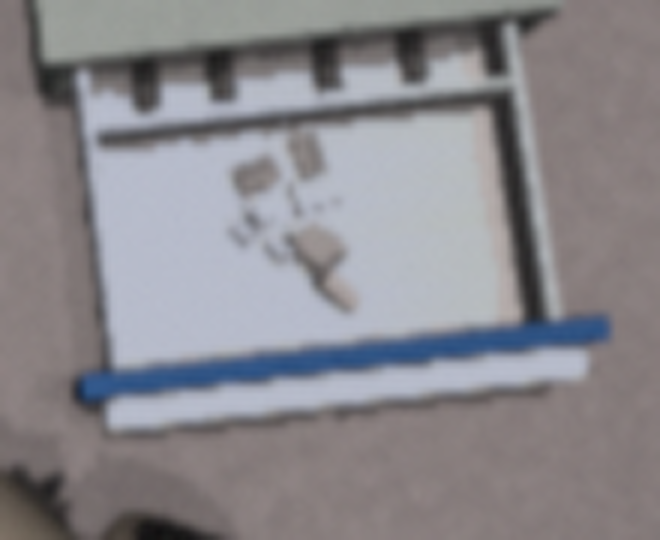

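The compartment shows a cluster of nuts, with none outside, around crop (230–350, 140–310). Next I check by depth that the cup is empty and how it sits in the grip.

```bash
python3 - <<'E'
from h import *
o=bot.get_obs();R=Ro.from_euler('xyz',o["tcp_rot"]);g=np.array(o["tool_pos"])-R.apply([0,0,19]);print("grasp",g)
im,d,W=cloud("top")
D=W-g; r=np.hypot(D[...,0],D[...,1])
rim=W[(r<36)&(D[...,2]>30)&(D[...,2]<48)]
n=np.linalg.svd(rim-rim.mean(0))[2][2];print("rim",len(rim),rim.mean(0),np.percentile(rim[:,2]-g[2],[5,50,95]),"normal",n)
c,rr=cv2.minEnclosingCircle(rim[:,:2].astype(np.float32));print("rim centre-grasp",np.array(c)-g[:2],rr)
i=(r<26);z=np.sort(D[i][:,2]);print("inside z rel grasp, expect floor -44:",np.percentile(z[~np.isnan(z)],[0,10,25,50,75]).round(1))
f=i&(D[...,2]<-25);print(f.sum(),"floor colour std",im[f].std(0), "z std",D[f][:,2].std(),np.percentile(D[f][:,2],[5,50,95,100]).round(1))
# nuts blobs
L=(W-tray)@np.c_[U,V,[0,0,1]];m=(abs(L[...,0])<48)&(abs(L[...,1])<88)
print("tray floor z",np.median(L[m][:,2]),"raised px",(m&(L[...,2]>4)&(L[...,2]<40)).sum(),"max",L[m][:,2].max())
q=m&(L[...,2]>4);print("raised extent",L[q].min(0),L[q].max(0))
E
```

```text
grasp [560.08743372 244.96660266 195.37082708]
rim 149 [560.27229707 246.63638372 231.16651334] [31.04812951 36.33698264 38.49677911] normal [-0.00414358  0.00917161  0.99994935]
rim centre-grasp [-0.46267786 -0.21802173] 32.77682876586914
inside z rel grasp, expect floor -44: [-200.1 -195.4  -46.3  -44.6  -43.4]
340 floor colour std [46.53797227 50.0700854  56.37144261] z std 60.068783932570675 [-197.2  -44.6  -41.6  -40. ]
tray floor z -0.6176525442176999 raised px 245 max 27.23091349055119
raised extent [-47.78672761 -86.29138501   4.03132959] [47.36492886 80.80032712 27.23091349]
```

{"fn": "send_rows", "kwargs": {
  "rows": [
    {"x": 0.01,"y": 0.02,"z": 0.02,"ax": -0.01,"ay": 0,"az": -0.003,"jaw": 0},
    {"x": 0.05,"y": 0.05,"z": 0.06,"ax": -0.024,"ay": 0,"az": -0.007,"jaw": 0},
    {"x": 0.1,"y": 0.09,"z": 0.11,"ax": -0.043,"ay": 0,"az": -0.012,"jaw": 0},
    {"x": 0.15,"y": 0.135,"z": 0.165,"ax": -0.064,"ay": 0,"az": -0.018,"jaw": 0},
    {"x": 0.2,"y": 0.18,"z": 0.22,"ax": -0.086,"ay": 0,"az": -0.024,"jaw": 0},
    {"x": 0.25,"y": 0.22,"z": 0.276,"ax": -0.105,"ay": 0,"az": -0.03,"jaw": 0},
    {"x": 0.3,"y": 0.265,"z": 0.33,"ax": -0.126,"ay": 0,"az": -0.035,"jaw": 0},
    {"x": 0.34,"y": 0.3,"z": 0.375,"ax": -0.143,"ay": 0,"az": -0.04,"jaw": 0},
    {"x": 0.37,"y": 0.325,"z": 0.41,"ax": -0.155,"ay": 0,"az": -0.043,"jaw": 0},
    {"x": 0.381,"y": 0.336,"z": 0.42,"ax": -0.16,"ay": 0,"az": -0.045,"jaw": 0}
  ]
}}

```text
time: 24.45
tool_pos: [559.9, 349.2, 94.7]
tcp_rot: [-3.141, 1.309, -2.094]
contact_force: [-1.4, -0.3, -1.2]
grip_width: 61.8
finger_force: 30.0
```

```bash
python3 - <<'E'
from h import *
log();R=tool(60,15,180); c=mat.copy();c[2]=52
o=plan(at(c,R),R)
E
```

```text
t 24.45 q [0.017 0.846 2.099 2.057 1.212 1.75 ] p [559.9 349.2  94.7] rpy [-3.141  1.309 -2.094] F [-1.4 -0.3 -1.2] w 61.8 30.0
xyz [0.23  0.001 0.062] axyz [-0.001  0.     0.   ] dist 48 turn 0 margin 0.60 maxstep [0.   0.01 0.   0.   0.   0.01] tot [ 0.    0.12 -0.02  0.03  0.05 -0.09] z min? end q [0.02 0.96 2.08 2.09 1.26 1.66]
```

{"fn": "send_rows", "kwargs": {
  "rows": [
    {"x": 0.03,"y": 0,"z": 0.008,"ax": 0,"ay": 0,"az": 0,"jaw": 0},
    {"x": 0.06,"y": 0,"z": 0.016,"ax": 0,"ay": 0,"az": 0,"jaw": 0},
    {"x": 0.09,"y": 0,"z": 0.024,"ax": 0,"ay": 0,"az": 0,"jaw": 0},
    {"x": 0.12,"y": 0,"z": 0.032,"ax": 0,"ay": 0,"az": 0,"jaw": 0},
    {"x": 0.15,"y": 0,"z": 0.04,"ax": 0,"ay": 0,"az": 0,"jaw": 0},
    {"x": 0.18,"y": 0,"z": 0.048,"ax": 0,"ay": 0,"az": 0,"jaw": 0},
    {"x": 0.2,"y": 0,"z": 0.053,"ax": 0,"ay": 0,"az": 0,"jaw": 0},
    {"x": 0.215,"y": 0,"z": 0.057,"ax": 0,"ay": 0,"az": 0,"jaw": 0},
    {"x": 0.226,"y": 0,"z": 0.06,"ax": 0,"ay": 0,"az": 0,"jaw": 0},
    {"x": 0.228,"y": 0,"z": 0.061,"ax": 0,"ay": 0,"az": 0,"jaw": 0}
  ]
}}

```text
time: 25.7
tool_pos: [560.0, 348.7, 47.9]
tcp_rot: [-3.14, 1.309, -2.095]
contact_force: [-0.1, 0.5, -1.3]
grip_width: 61.8
finger_force: 30.0
```

{"fn": "send_rows", "kwargs": {
  "rows": [
    {"x": 0,"y": 0,"z": 0,"ax": 0,"ay": 0,"az": 0,"jaw": 0},
    {"x": 0,"y": 0,"z": 0,"ax": 0,"ay": 0,"az": 0,"jaw": 0.4},
    {"x": 0,"y": 0,"z": 0,"ax": 0,"ay": 0,"az": 0,"jaw": 0.6},
    {"x": 0,"y": 0,"z": 0,"ax": 0,"ay": 0,"az": 0,"jaw": 0.8},
    {"x": 0,"y": 0,"z": 0,"ax": 0,"ay": 0,"az": 0,"jaw": 1},
    {"x": 0,"y": 0,"z": 0,"ax": 0,"ay": 0,"az": 0,"jaw": 1},
    {"x": 0,"y": 0,"z": 0,"ax": 0,"ay": 0,"az": 0,"jaw": 1},
    {"x": 0,"y": 0,"z": 0,"ax": 0,"ay": 0,"az": 0,"jaw": 1},
    {"x": 0,"y": 0,"z": 0,"ax": 0,"ay": 0,"az": 0,"jaw": 1},
    {"x": 0,"y": 0,"z": 0,"ax": 0,"ay": 0,"az": 0,"jaw": 1}
  ]
}}

```text
time: 26.95
tool_pos: [560.0, 348.7, 48.0]
tcp_rot: [-3.14, 1.309, -2.094]
contact_force: [-0.8, 0.6, -0.2]
grip_width: 91.9
finger_force: 0.0
```

{"fn": "send_rows", "kwargs": {
  "rows": [
    {"x": 0,"y": 0,"z": -0.05,"ax": 0,"ay": 0,"az": 0,"jaw": 1},
    {"x": 0,"y": 0,"z": -0.12,"ax": 0,"ay": 0,"az": 0,"jaw": 1},
    {"x": 0,"y": 0,"z": -0.2,"ax": 0,"ay": 0,"az": 0,"jaw": 1},
    {"x": 0,"y": 0,"z": -0.28,"ax": 0,"ay": 0,"az": 0,"jaw": 1},
    {"x": 0,"y": 0,"z": -0.36,"ax": 0,"ay": 0,"az": 0,"jaw": 1},
    {"x": 0,"y": 0,"z": -0.44,"ax": 0,"ay": 0,"az": 0,"jaw": 1},
    {"x": 0,"y": 0,"z": -0.5,"ax": 0,"ay": 0,"az": 0,"jaw": 1},
    {"x": -0.15,"y": 0,"z": -0.55,"ax": 0,"ay": 0,"az": 0,"jaw": 1},
    {"x": -0.3,"y": 0,"z": -0.58,"ax": 0,"ay": 0,"az": 0,"jaw": 0.5},
    {"x": -0.4,"y": 0,"z": -0.6,"ax": 0,"ay": 0,"az": 0,"jaw": 0}
  ]
}}

```text
time: 28.2
tool_pos: [512.1, 265.8, 157.6]
tcp_rot: [-3.137, 1.309, -2.092]
contact_force: [-0.6, -0.3, 0.0]
grip_width: 76.2
finger_force: 0.0
```

```bash
python3 - <<'E'
from h import *
log()
im,d,W=cloud("top");np.savez("t2.npz",im=im,W=W)
P=W[(abs(W[...,0]-mat[0])<60)&(abs(W[...,1]-mat[1])<60)&(W[...,2]>78)&(W[...,2]<96)]
print("cup rim",len(P),cv2.minEnclosingCircle(P[:,:2].astype(np.float32)),np.median(P[:,2]),np.linalg.svd(P-P.mean(0))[2][2])
# push: pull centre
pull=tray-78.5*U; pull[2]=70; print("pull",pull)
for psi in(0,8,20):
  for r in (180,):
   for pit in(10,15,25,35,45,60):
    R=tool(psi,pit,r)
    for nm,c in(("pre",pull-40*U),("contact",pull),("shut",pull+136*U)):
        q,m=ik(c,R);print(psi,pit,nm,np.round(m,2),None if q is None else q.round(2),"wrist z",(c-R.apply([0,0,318]))[2].round())
E
```

```text
t 28.2 q [-0.215  0.667  2.257  1.819  1.249  1.787] p [512.1 265.8 157.6] rpy [-3.137  1.309 -2.092] F [-0.6 -0.3  0. ] w 76.2 0.0
cup rim 136 ((550.9253540039062, 332.0466003417969), 32.767364501953125) 87.23489686721803 [-1.54116762e-02  8.07844672e-04 -9.99880907e-01]
pull [489.7639566  -82.92508843  70.        ]
0 10 pre -0.04 [-1.06  1.52  2.74  1.97  1.93  0.57] wrist z 125.0
0 10 contact 0.05 [-0.84  1.32  2.65  2.23  1.95  0.94] wrist z 125.0
0 10 shut 0.37 [-0.45  1.02  2.33  2.7   1.58  1.48] wrist z 125.0
0 15 pre -0.07 [-1.03  1.4   2.77  2.1   1.87  0.7 ] wrist z 152.0
0 15 contact 0.03 [-0.82  1.2   2.67  2.33  1.82  1.05] wrist z 152.0
0 15 shut 0.37 [-0.44  0.94  2.33  2.71  1.42  1.52] wrist z 152.0
0 25 pre -0.06 [-0.93  1.05  2.76  2.33  1.58  1.05] wrist z 204.0
0 25 contact 0.05 [-0.75  0.91  2.65  2.47  1.45  1.29] wrist z 204.0
0 25 shut 0.4 [-0.41  0.77  2.3   2.71  1.07  1.6 ] wrist z 204.0
0 35 pre 0.03 [-0.81  0.69  2.67  2.42  1.12  1.39] wrist z 252.0
0 35 contact 0.13 [-0.67  0.64  2.57  2.5   1.01  1.52] wrist z 252.0
0 35 shut 0.42 [-0.38  0.64  2.22 
[... 2190 characters left out ...]
45] wrist z 204.0
20 25 shut 0.53 [-0.63  0.77  2.17  2.07  1.03  1.76] wrist z 204.0
20 35 pre 0.21 [-1.    0.63  2.49  1.77  0.95  1.6 ] wrist z 252.0
20 35 contact 0.29 [-0.87  0.62  2.41  1.85  0.93  1.7 ] wrist z 252.0
20 35 shut 0.5 [-0.57  0.66  2.12  1.95  0.78  1.99] wrist z 252.0
20 45 pre 0.28 [-0.87  0.47  2.42  1.66  0.73  1.93] wrist z 295.0
20 45 contact 0.36 [-0.76  0.49  2.34  1.69  0.69  2.03] wrist z 295.0
20 45 shut 0.28 [-0.5   0.58  2.03  1.65  0.56  2.36] wrist z 295.0
20 60 pre 0.21 [-0.68  0.35  2.27  1.12  0.49  2.68] wrist z 345.0
20 60 contact 0.2 [-0.59  0.39  2.18  1.08  0.48  2.81] wrist z 345.0
20 60 shut 0.1 [-0.4   0.54  1.86  0.82  0.48 -3.01] wrist z 345.0
```

```bash
python3 - <<'E'
from h import *
pull=tray-78.5*U; pull[2]=66; R=tool(20,35,180)
o=bot.get_obs();p0=np.array(o["tool_pos"]);R0=Ro.from_euler('xyz',o["tcp_rot"])
e=pull-50*U+[0,0,90]
Rm=R0*Ro.from_rotvec((R0.inv()*R).as_rotvec()*.5)
o=plan((p0+e)/2,Rm);o=plan(e,R,o);o=plan(pull-50*U,R,o);o=plan(pull-15*U,R,o);o=plan(pull+120*U,R,o)
E
```

```text
xyz [ 0.23  -0.29  -0.829] axyz [0.303 0.162 0.142] dist 182 turn 22 margin 0.24 maxstep [0.04 0.02 0.03 0.02 0.01 0.01] tot [-0.44 -0.19  0.2  -0.14 -0.15  0.04] z min? end q [-0.65  0.48  2.46  1.68  1.1   1.83]
xyz [ 0.292 -0.566 -0.647] axyz [0.303 0.162 0.142] dist 182 turn 22 margin 0.23 maxstep [0.04 0.02 0.01 0.02 0.01 0.02] tot [-0.38 -0.18 -0.01 -0.21 -0.16  0.23] z min? end q [-1.03  0.3   2.44  1.47  0.94  2.06]
xyz [0.369 0.    0.258] axyz [-0.  0. -0.] dist 90 turn 0 margin 0.19 maxstep [0.   0.03 0.01 0.03 0.01 0.05] tot [-0.    0.34  0.06  0.3   0.02 -0.5 ] z min? end q [-1.03  0.64  2.51  1.77  0.96  1.56]
xyz [-0.098 -0.036  0.14 ] axyz [-0.  0. -0.] dist 35 turn 0 margin 0.19 maxstep [0.01 0.   0.01 0.01 0.   0.01] tot [ 0.12 -0.01 -0.06  0.07 -0.02  0.09] z min? end q [-0.92  0.64  2.44  1.83  0.94  1.65]
xyz [-0.379 -0.14   0.541] axyz [-0.  0. -0.] dist 135 turn 0 margin 0.26 maxstep [0.04 0.01 0.03 0.02 0.01 0.03] tot [ 0.32  0.02 -0.29  0.12 -0.14  0.3 ] z min? end q [-0.6   0.66  2.16  1.96  0.8   1.94]
```

{"fn": "send_rows", "kwargs": {
  "rows": [
    {"x": 0.03,"y": -0.036,"z": -0.104,"ax": 0.038,"ay": 0.02,"az": 0.018,"jaw": -1},
    {"x": 0.058,"y": -0.072,"z": -0.21,"ax": 0.076,"ay": 0.04,"az": 0.036,"jaw": -1},
    {"x": 0.086,"y": -0.11,"z": -0.31,"ax": 0.114,"ay": 0.06,"az": 0.053,"jaw": -1},
    {"x": 0.115,"y": -0.145,"z": -0.415,"ax": 0.15,"ay": 0.08,"az": 0.07,"jaw": -1},
    {"x": 0.144,"y": -0.18,"z": -0.52,"ax": 0.19,"ay": 0.1,"az": 0.09,"jaw": -1},
    {"x": 0.173,"y": -0.22,"z": -0.62,"ax": 0.227,"ay": 0.12,"az": 0.106,"jaw": -1},
    {"x": 0.2,"y": -0.254,"z": -0.725,"ax": 0.265,"ay": 0.14,"az": 0.124,"jaw": -1},
    {"x": 0.23,"y": -0.29,"z": -0.829,"ax": 0.303,"ay": 0.162,"az": 0.142,"jaw": -1},
    {"x": 0.23,"y": -0.29,"z": -0.829,"ax": 0.303,"ay": 0.162,"az": 0.142,"jaw": -1},
    {"x": 0.23,"y": -0.29,"z": -0.829,"ax": 0.303,"ay": 0.162,"az": 0.142,"jaw": -1}
  ]
}}

```text
time: 29.5
tool_pos: [476.2, 88.6, 154.8]
tcp_rot: [3.069, 1.132, -2.51]
contact_force: [-0.1, 0.9, 0.3]
grip_width: 0.5
finger_force: 0.0
```

{"fn": "send_rows", "kwargs": {
  "rows": [
    {"x": 0.036,"y": -0.07,"z": -0.08,"ax": 0.038,"ay": 0.02,"az": 0.018,"jaw": -1},
    {"x": 0.073,"y": -0.14,"z": -0.16,"ax": 0.076,"ay": 0.04,"az": 0.036,"jaw": -1},
    {"x": 0.11,"y": -0.21,"z": -0.243,"ax": 0.114,"ay": 0.06,"az": 0.053,"jaw": -1},
    {"x": 0.146,"y": -0.283,"z": -0.323,"ax": 0.15,"ay": 0.08,"az": 0.07,"jaw": -1},
    {"x": 0.183,"y": -0.354,"z": -0.404,"ax": 0.19,"ay": 0.1,"az": 0.09,"jaw": -1},
    {"x": 0.22,"y": -0.425,"z": -0.485,"ax": 0.227,"ay": 0.12,"az": 0.106,"jaw": -1},
    {"x": 0.255,"y": -0.495,"z": -0.566,"ax": 0.265,"ay": 0.14,"az": 0.124,"jaw": -1},
    {"x": 0.292,"y": -0.566,"z": -0.647,"ax": 0.303,"ay": 0.162,"az": 0.142,"jaw": -1},
    {"x": 0.292,"y": -0.566,"z": -0.647,"ax": 0.303,"ay": 0.162,"az": 0.142,"jaw": -1},
    {"x": 0.292,"y": -0.566,"z": -0.647,"ax": 0.303,"ay": 0.162,"az": 0.142,"jaw": -1}
  ]
}}

```text
time: 30.75
tool_pos: [440.1, -88.9, 153.3]
tcp_rot: [3.141, 0.956, -2.792]
contact_force: [-0.2, -0.6, -0.7]
grip_width: 0.1
finger_force: 0.0
```

```bash
python3 - <<'E'
from h import *
log();pull=tray-78.5*U; pull[2]=66; R=tool(20,35,180)
o=plan(pull-50*U,R);o=plan(pull-15*U,R,o);o=plan(pull+110*U,R,o)
E
```

```text
t 30.75 q [-1.03   0.306  2.447  1.477  0.937  2.052] p [440.1 -88.9 153.3] rpy [ 3.141  0.956 -2.792] F [-0.2 -0.6 -0.7] w 0.1 0.0
xyz [ 0.357 -0.005  0.251] axyz [ 0.001 -0.004  0.   ] dist 87 turn 0 margin 0.19 maxstep [0.   0.03 0.01 0.03 0.01 0.05] tot [-0.    0.34  0.06  0.29  0.03 -0.49] z min? end q [-1.03  0.64  2.51  1.77  0.96  1.56]
xyz [-0.098 -0.036  0.14 ] axyz [-0.  0. -0.] dist 35 turn 0 margin 0.19 maxstep [0.01 0.   0.01 0.01 0.   0.01] tot [ 0.12 -0.01 -0.06  0.07 -0.02  0.09] z min? end q [-0.92  0.64  2.44  1.83  0.94  1.65]
xyz [-0.351 -0.13   0.501] axyz [-0.  0. -0.] dist 125 turn 0 margin 0.26 maxstep [0.03 0.   0.03 0.02 0.01 0.03] tot [ 0.3   0.02 -0.26  0.12 -0.13  0.28] z min? end q [-0.62  0.66  2.18  1.95  0.81  1.92]
```

{"fn": "send_rows", "kwargs": {
  "rows": [
    {"x": 0.05,"y": 0,"z": 0.035,"ax": 0,"ay": 0,"az": 0,"jaw": -1},
    {"x": 0.1,"y": 0,"z": 0.07,"ax": 0,"ay": 0,"az": 0,"jaw": -1},
    {"x": 0.15,"y": 0,"z": 0.105,"ax": 0,"ay": 0,"az": 0,"jaw": -1},
    {"x": 0.2,"y": 0,"z": 0.14,"ax": 0,"ay": 0,"az": 0,"jaw": -1},
    {"x": 0.25,"y": -0.002,"z": 0.175,"ax": 0,"ay": 0,"az": 0,"jaw": -1},
    {"x": 0.3,"y": -0.003,"z": 0.21,"ax": 0,"ay": 0,"az": 0,"jaw": -1},
    {"x": 0.34,"y": -0.005,"z": 0.24,"ax": 0,"ay": -0.004,"az": 0,"jaw": -1},
    {"x": 0.357,"y": -0.005,"z": 0.251,"ax": 0,"ay": -0.004,"az": 0,"jaw": -1},
    {"x": 0.34,"y": -0.012,"z": 0.276,"ax": 0,"ay": -0.004,"az": 0,"jaw": -1},
    {"x": 0.301,"y": -0.026,"z": 0.331,"ax": 0,"ay": -0.004,"az": 0,"jaw": -1}
  ]
}}

```text
time: 32.0
tool_pos: [460.5, -87.9, 66.3]
tcp_rot: [-3.142, 0.96, -2.794]
contact_force: [-0.6, -0.2, -0.4]
grip_width: 0.7
finger_force: 0.0
```

{"fn": "send_rows", "kwargs": {
  "rows": [
    {"x": -0.03,"y": -0.011,"z": 0.042,"ax": 0,"ay": 0,"az": 0,"jaw": -1},
    {"x": -0.06,"y": -0.022,"z": 0.085,"ax": 0,"ay": 0,"az": 0,"jaw": -1},
    {"x": -0.098,"y": -0.036,"z": 0.14,"ax": 0,"ay": 0,"az": 0,"jaw": -1},
    {"x": -0.14,"y": -0.052,"z": 0.2,"ax": 0,"ay": 0,"az": 0,"jaw": -1},
    {"x": -0.182,"y": -0.067,"z": 0.26,"ax": 0,"ay": 0,"az": 0,"jaw": -1},
    {"x": -0.224,"y": -0.083,"z": 0.32,"ax": 0,"ay": 0,"az": 0,"jaw": -1},
    {"x": -0.266,"y": -0.099,"z": 0.38,"ax": 0,"ay": 0,"az": 0,"jaw": -1},
    {"x": -0.308,"y": -0.114,"z": 0.44,"ax": 0,"ay": 0,"az": 0,"jaw": -1},
    {"x": -0.335,"y": -0.124,"z": 0.478,"ax": 0,"ay": 0,"az": 0,"jaw": -1},
    {"x": -0.351,"y": -0.13,"z": 0.501,"ax": 0,"ay": 0,"az": 0,"jaw": -1}
  ]
}}

```text
time: 33.25
tool_pos: [584.4, -70.3, 66.0]
tcp_rot: [-3.141, 0.96, -2.792]
contact_force: [-3.6, -0.5, 2.1]
grip_width: 0.2
finger_force: 1.4
```

```bash
python3 - <<'E'
from h import *
o=log();pull=tray-78.5*U; pull[2]=66; R=tool(20,35,180)
print("tip advance along U",(o["tool_pos"]-pull)@U,"F.U",o["contact_force"]@U)
plan(pull+130*U,R)
im,d,W=cloud("top")
hsv=cv2.cvtColor(im,cv2.COLOR_RGB2HSV)
B=(hsv[...,0]>100)&(hsv[...,0]<125)&(hsv[...,1]>150)&(W[...,2]>75)&(W[...,2]<100)
L=(W[B]-tray)@np.c_[U,V,[0,0,1]];print("panel",len(L),np.median(L,0),"moved",np.median(L[:,0])+58.5)
E
```

```text
t 33.25 q [-0.644  0.65   2.21   1.946  0.829  1.892] p [584.4 -70.3  66. ] rpy [-3.141  0.96  -2.792] F [-3.6 -0.5  2.1] w 0.2 1.4
tip advance along U 95.46032168587213 F.U -3.609338589749901
xyz [-0.097 -0.033  0.139] axyz [-0. -0.  0.] dist 35 turn 0 margin 0.49 maxstep [0.01 0.   0.01 0.   0.   0.01] tot [ 0.06  0.01 -0.08  0.01 -0.04  0.07] z min? end q [-0.58  0.66  2.13  1.96  0.79  1.96]
panel 174 [42.0566455   2.04422814 67.09284305] moved 100.55664549751495
```

{"fn": "send_rows", "kwargs": {
  "rows": [
    {"x": -0.01,"y": -0.003,"z": 0.015,"ax": 0,"ay": 0,"az": 0,"jaw": -1},
    {"x": -0.02,"y": -0.007,"z": 0.03,"ax": 0,"ay": 0,"az": 0,"jaw": -1},
    {"x": -0.03,"y": -0.01,"z": 0.044,"ax": 0,"ay": 0,"az": 0,"jaw": -1},
    {"x": -0.041,"y": -0.014,"z": 0.059,"ax": 0,"ay": 0,"az": 0,"jaw": -1},
    {"x": -0.051,"y": -0.017,"z": 0.074,"ax": 0,"ay": 0,"az": 0,"jaw": -1},
    {"x": -0.061,"y": -0.021,"z": 0.088,"ax": 0,"ay": 0,"az": 0,"jaw": -1},
    {"x": -0.069,"y": -0.023,"z": 0.1,"ax": 0,"ay": 0,"az": 0,"jaw": -1},
    {"x": -0.076,"y": -0.026,"z": 0.11,"ax": 0,"ay": 0,"az": 0,"jaw": -1},
    {"x": -0.08,"y": -0.027,"z": 0.115,"ax": 0,"ay": 0,"az": 0,"jaw": -1},
    {"x": -0.083,"y": -0.028,"z": 0.119,"ax": 0,"ay": 0,"az": 0,"jaw": -1}
  ]
}}

```text
time: 34.55
tool_pos: [613.1, -66.0, 66.0]
tcp_rot: [-3.141, 0.96, -2.793]
contact_force: [-2.8, -1.1, 1.4]
grip_width: 0.4
finger_force: 1.3
```

{"fn": "send_rows", "kwargs": {
  "rows": [
    {"x": -0.001,"y": 0,"z": 0.001,"ax": 0,"ay": 0,"az": 0,"jaw": -1},
    {"x": -0.002,"y": -0.001,"z": 0.002,"ax": 0,"ay": 0,"az": 0,"jaw": -1},
    {"x": -0.003,"y": -0.001,"z": 0.004,"ax": 0,"ay": 0,"az": 0,"jaw": -1},
    {"x": -0.004,"y": -0.001,"z": 0.005,"ax": 0,"ay": 0,"az": 0,"jaw": -1},
    {"x": -0.005,"y": -0.002,"z": 0.007,"ax": 0,"ay": 0,"az": 0,"jaw": -1},
    {"x": -0.005,"y": -0.002,"z": 0.008,"ax": 0,"ay": 0,"az": 0,"jaw": -1},
    {"x": -0.005,"y": -0.002,"z": 0.008,"ax": 0,"ay": 0,"az": 0,"jaw": -1},
    {"x": -0.005,"y": -0.002,"z": 0.008,"ax": 0,"ay": 0,"az": 0,"jaw": -1},
    {"x": -0.005,"y": -0.002,"z": 0.008,"ax": 0,"ay": 0,"az": 0,"jaw": -1},
    {"x": -0.005,"y": -0.002,"z": 0.008,"ax": 0,"ay": 0,"az": 0,"jaw": -1}
  ]
}}

```text
time: 35.8
tool_pos: [615.0, -65.6, 65.9]
tcp_rot: [-3.141, 0.96, -2.792]
contact_force: [-2.9, -2.0, 1.0]
grip_width: 0.3
finger_force: 1.1
```

```bash
cat > chk.py <<'E'
from h import *
o=log();pull=tray-78.5*U; pull[2]=66; R=tool(20,35,180)
print("tip advance along U",(o["tool_pos"]-pull)@U,"F.U",o["contact_force"]@U)
im,d,W=cloud("top")
hsv=cv2.cvtColor(im,cv2.COLOR_RGB2HSV)
B=(hsv[...,0]>100)&(hsv[...,0]<125)&(hsv[...,1]>150)&(W[...,2]>75)&(W[...,2]<100)
L=(W[B]-tray)@np.c_[U,V,[0,0,1]];print("panel",len(L),np.median(L,0),"moved",np.median(L[:,0])+58.5)
E
python3 chk.py
```

```text
t 35.8 q [-0.587  0.663  2.14   1.957  0.792  1.955] p [615.  -65.6  65.9] rpy [-3.141  0.96  -2.792] F [-2.9 -2.   1. ] w 0.3 1.1
tip advance along U 126.43078222757428 F.U -3.1209591797816687
panel 221 [73.70984202  6.52285324 67.12476795] moved 132.2098420205479
```

{"fn": "send_rows", "kwargs": {
  "rows": [
    {"x": -0.001,"y": 0,"z": 0.002,"ax": 0,"ay": 0,"az": 0,"jaw": -1},
    {"x": -0.002,"y": -0.001,"z": 0.003,"ax": 0,"ay": 0,"az": 0,"jaw": -1},
    {"x": -0.003,"y": -0.001,"z": 0.005,"ax": 0,"ay": 0,"az": 0,"jaw": -1},
    {"x": -0.004,"y": -0.001,"z": 0.006,"ax": 0,"ay": 0,"az": 0,"jaw": -1},
    {"x": -0.006,"y": -0.002,"z": 0.008,"ax": 0,"ay": 0,"az": 0,"jaw": -1},
    {"x": -0.007,"y": -0.002,"z": 0.01,"ax": 0,"ay": 0,"az": 0,"jaw": -1},
    {"x": -0.008,"y": -0.003,"z": 0.012,"ax": 0,"ay": 0,"az": 0,"jaw": -1},
    {"x": -0.008,"y": -0.003,"z": 0.012,"ax": 0,"ay": 0,"az": 0,"jaw": -1},
    {"x": -0.008,"y": -0.003,"z": 0.012,"ax": 0,"ay": 0,"az": 0,"jaw": -1},
    {"x": -0.008,"y": -0.003,"z": 0.012,"ax": 0,"ay": 0,"az": 0,"jaw": -1}
  ]
}}

```text
time: 37.1
tool_pos: [616.4, -65.4, 65.6]
tcp_rot: [3.14, 0.958, -2.795]
contact_force: [-19.1, -5.7, 10.4]
grip_width: 0.3
finger_force: 9.8
```

```bash
python3 chk.py
```

```text
t 37.1 q [-0.584  0.663  2.137  1.957  0.788  1.961] p [616.4 -65.4  65.6] rpy [ 3.14   0.958 -2.795] F [-19.1  -5.7  10.4] w 0.3 9.8
tip advance along U 127.81128085168143 F.U -19.739036024254155
panel 221 [73.76942741  6.30282152 67.2207667 ] moved 132.269427410477
```

The force rose to about 20 N with no further movement, so the drawer is on its stop. I back off.

{"fn": "send_rows", "kwargs": {
  "rows": [
    {"x": 0.008,"y": 0.003,"z": -0.012,"ax": 0,"ay": 0,"az": 0,"jaw": -1},
    {"x": 0.02,"y": 0.007,"z": -0.03,"ax": 0,"ay": 0,"az": 0,"jaw": -1},
    {"x": 0.05,"y": 0.018,"z": -0.07,"ax": 0,"ay": 0,"az": 0,"jaw": -1},
    {"x": 0.09,"y": 0.03,"z": -0.13,"ax": 0,"ay": 0,"az": 0,"jaw": -1},
    {"x": 0.13,"y": 0.045,"z": -0.19,"ax": 0,"ay": 0,"az": 0,"jaw": -1},
    {"x": 0.17,"y": 0.06,"z": -0.25,"ax": 0,"ay": 0,"az": 0,"jaw": -1},
    {"x": 0.2,"y": 0.07,"z": -0.3,"ax": 0,"ay": 0,"az": 0,"jaw": -1},
    {"x": 0.22,"y": 0.078,"z": -0.33,"ax": 0,"ay": 0,"az": 0,"jaw": -1},
    {"x": 0.22,"y": 0.078,"z": -0.33,"ax": 0,"ay": 0,"az": 0,"jaw": -1},
    {"x": 0.22,"y": 0.078,"z": -0.33,"ax": 0,"ay": 0,"az": 0,"jaw": -1}
  ]
}}

```text
time: 38.4
tool_pos: [538.3, -77.8, 67.7]
tcp_rot: [-3.14, 0.96, -2.792]
contact_force: [0.7, 1.0, -0.4]
grip_width: 0.3
finger_force: 0.0
```

```bash
cat >> chk.py <<'E'
P=W[(abs(W[...,0]-mat[0])<60)&(abs(W[...,1]-mat[1])<60)&(W[...,2]>78)&(W[...,2]<96)]
print("cup rim",len(P),cv2.minEnclosingCircle(P[:,:2].astype(np.float32)),np.median(P[:,2]))
cv2.imwrite("pics/end.png",im[...,::-1])
E
python3 chk.py
```

```text
t 38.4 q [-0.745  0.632  2.31   1.909  0.881  1.8  ] p [538.3 -77.8  67.7] rpy [-3.14   0.96  -2.792] F [ 0.7  1.  -0.4] w 0.3 0.0
tip advance along U 48.79926273524518 F.U 0.8455392636853567
panel 221 [73.84269191  6.56100041 66.9571829 ] moved 132.34269191100668
cup rim 136 ((551.194091796875, 332.31317138671875), 33.162696838378906) 87.3303283307113
```

View pics/end.png

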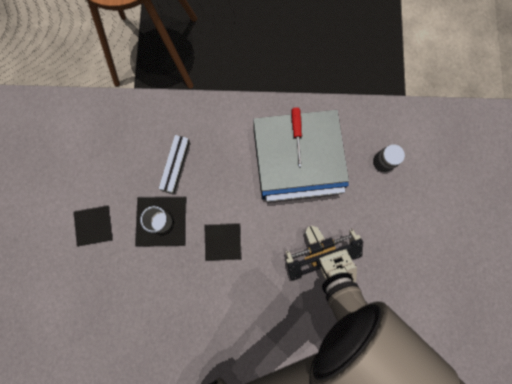

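The final view shows the drawer shut at (305,190) and the empty cup upright on the large mat at (155,221). The bystanders have not moved and the arm is clear.

```bash
python3 -c "
from plant import bot
print(bot.close_job())"
```

```text
the job is handed in; nothing more can be done
None
```

The job is handed in: the nuts are poured into the front compartment with no spill seen (about eight made out in the picture), the empty cup stands upright near the centre of the large mat, the drawer is shut against its stop, and the jar, profile offcut and screwdriver look unmoved; no verdict came back.

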